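Sort air-filter elements by colour and upend the washed bowl to dry

ROBOT

A 6-joint arm with a two-finger parallel gripper is mounted at the origin on the work surface. World frame = base frame: x ahead of the robot, y to its left, z up, the work surface at z = 0. Lengths are in m, angles in rad, forces in N, time in s.
With the tool pointing down it reaches from about 0.325 to 0.775 m from the base axis. Payload 5.5 kg.
Tool frame: the origin (TCP) lies at the very end of the fingers, on their centre line; the grasp point (between the pads) lies manip.grasp_offset behind it (manip.grasp_offset is the distance from the TCP to the grasp point, in m); z points along the fingers, y is the direction in which the jaws open and shut (so a half turn about z gives the same grasp; the last joint's range is limited). The gripper opens to 85 mm and grips with 20 to 120 N. Pads are 22 mm wide; open, the fingers measure 114 mm over their backs; the gripper's body (76 mm by 85 mm) begins 54 mm behind the grasp point. The pads swing forward as they close: fully open they stand 13 mm farther back than shut.
Start: joints at [-1.214, 0.091, 1.231, -0, 1.82, -0.057], TCP at [0.241, -0.549, 0.231] pointing down, gripper open.
Joint ranges: [-2.87, 2.87], [-0.86, 2.18], [0.17, 2.46], [-1.51, 4.65], [0.06, 2.69], [-2.65, 2.65]. Speed limits (rad/s): [2.57, 2.57, 3.01, 3.14, 3.14, 3.14].

INTERFACE

Orientations are given as a rotation vector (axis times angle).
In Python, from station import sensors, vision, manip gives the robot as it stands. The module is installed in compiled form; this text tells all that it offers.
- The arm moves only by the tool servo_tool, never from a script. Its argument "moves" is a list that holds one entry, the list of rows, each a list of 5 numbers: the closure, from -1 (fully open) to 1 (shut), then the shift along the tool's x, y, z in cm, then the turn about the tool's z in rad. In form: [[[gripper, tx, ty, tz, twist], ...]]. A call has 1 to 5 rows; each row shifts and turns the commanded pose from where the row before left it, along the tool's axes as they then stand; what a row does not reach is not made up. A row lasts 1/12 s, in which the tool goes at most 41.7 mm and 7.16 degrees, less where a joint would pass 70% of its speed; a pose out of reach is approached as far as the arm can. A call is refused whole if a number of a shift passes 4.17 or a number of a turn 0.125, either way. A call with a gripper value outside its range is refused whole. The fingers move at their own pace and stop on an object; "force" is the grip in N (left out, the last holds). Time passes only in rows, so rows that do not move let the fingers close. It gives the time, the measured TCP pose, the force and the opening at its end, in the units of the state.
- sensors.sense(): the state, without advancing time (a new reading comes with each control period).
- vision.grab_frame(name): name is "scene" or "top" or "wrist"; returns the picture (384x512x3 uint8, blue, green, red); there is no depth.
- vision.camera_model(name): a dict with "fovy" (degrees; the focal length in pixels is half the picture's height over the tangent of half this angle, whatever the lens; pixels are square), "cx", "cy" (the principal point, pixels), "rvec" (rotation vector, rad) and "tvec" (3), from world to camera coordinates, as OpenCV has them. Camera axes: x right, y down, z forward; pixel columns grow to the right and rows downward; lengths in m; the calibration is good to about 2 mm. A picture is of the moment at which its call begins: read the wrist's pose just before it. camera_model takes no time and is no camera call; for the wrist camera it gives the pose at the moment of the call.
- manip.finish_job(): hands the job in, once; it reports no verdict.
The state is a dict: "time": time; "joint_pos": joint angles; "qd": joint speeds; "joint_efforts": joint torques, N m; "position": TCP position; "tool_rot": TCP orientation; "ft_force": force on the tool from outside, world axes, zero at the start; "wrist_torque": the same for the moment, N m; "width": finger opening in m.
Only numpy, scipy, OpenCV 4.12 (cv2) and the standard library are available. Lean on these libraries where they do the work, as an engineer would, in place of code of your own. Each camera call takes 0.05 s, during which the arm holds its last target.

TASK

Finish the air-filter service: lay each filter element flat on the floor of the bin of its own colour, red caps in the red-rimmed bin and yellow caps in the yellow-rimmed one, side by side and not dropped. Take the washed metal bowl from its cradle and gently lower it mouth down over the drying peg until its rim rests on the round base. Leave the bottle, the jar and the screwdriver where they are.

Things in the scene. Friction and masses are not known exactly. Their poses are not given: they have to be found in the camera images.
- element_red_a: Red-capped filter element: white ribbed cylinder 34 mm in diameter between two red square end caps 40 x 40 mm and 16 mm long; 100 mm long over all, 68 mm of white between the caps, about 90 g. Origin at its centre (20 mm above what it lies on); x runs along its length, z is up at the start. Both ends alike. Starts lying on the table
- element_red_b: Red-capped filter element: white ribbed cylinder 34 mm in diameter between two red square end caps 40 x 40 mm and 16 mm long; 100 mm long over all, 68 mm of white between the caps, about 90 g. Origin at its centre (20 mm above what it lies on); x runs along its length, z is up at the start. Both ends alike. Starts lying on the table
- element_yellow: Yellow-capped filter element: white ribbed cylinder 34 mm in diameter between two yellow square end caps 40 x 40 mm and 16 mm long; 100 mm long over all, 68 mm of white between the caps, about 90 g. Origin at its centre (20 mm above what it lies on); x runs along its length, z is up at the start. Both ends alike. Starts lying on the table
- bin_red: Open blue bin with red rim and red floor, fixed to the table. Outside 160 mm (x) x 200 mm (y) x 45 mm high, walls and floor 5 mm. Origin: centre of its underside, on the table; x and y along its sides, z up. The elements fit with their length along x (inside 150 mm) and side by side along y (inside 190 mm)
- bin_yellow: Open blue bin with yellow rim and yellow floor, fixed to the table. Outside 160 mm (x) x 200 mm (y) x 45 mm high, walls and floor 5 mm. Origin: centre of its underside, on the table; x and y along its sides, z up. The elements fit with their length along x (inside 150 mm) and side by side along y (inside 190 mm)
- bowl: Filter bowl: straight aluminium cup 56 mm outside, 48 mm inside, 95 mm long, about 130 g; one end open, the other closed by a 6 mm wall with a black nut (14 mm across, 8 mm out) outside it. Origin: centre of the closed end's outer face (under the nut); +z along its axis to the mouth. It starts lying level in the cradle, axis 67.7 mm above the table, mouth towards the cradle's +y
- cradle: Fixed grey cradle: base plate 70 (x) x 100 (y) x 8 mm, two end plates 40 mm wide, two steel rods 10 mm thick along its y, 36 mm apart, centred 40 mm above the table, carrying the bowl from below. Both sides of the bowl (cradle x) are free for fingers. Origin: centre of its underside, under the bowl's middle (within 2 mm)
- dryer: Fixed drying stand: grey round base 100 mm in diameter, 12 mm thick, with an upright steel peg 18 mm in diameter at its centre, tip 87 mm above the table. Origin: centre of the underside, z up. The inverted bowl stands with its rim on the base around the peg, the bowl's origin then 107 mm above the table
- oil_bottle: Standing white oil bottle with red cap, 50 mm in diameter, 140 mm tall; origin under its centre. Bystander, may not be moved
- grease_jar: Standing grey jar with black lid, 64 mm in diameter, 60 mm tall; origin under its centre. Bystander, may not be moved
- screwdriver: Screwdriver with green handle, 200 mm long, lying along its x; origin under its middle. Bystander, may not be moved
Not all that is in view belongs to the job. What is shaped like the element_red_b but blue is not meant.

How it is judged:
At the end, for the whole second after the job is handed in: Each element lies flat on the floor of its own colour's bin (centre 15 to 35 mm above the bin's underside); the bowl is mouth down (within 0.1 rad) on the drying stand, within 22 mm of the peg's axis, its origin 100 to 112 mm above the stand's underside; all at rest (x of element_red_a in the frame of bin_red between -0.075 and 0.075 m and y of element_red_a in the frame of bin_red between -0.095 and 0.095 m and z of element_red_a in the frame of bin_red between 0.015 and 0.035 m and linear speed of each of element_red_a, element_red_b, element_yellow, bowl below 0.03 m/s and x of element_red_b in the frame of bin_red between -0.075 and 0.075 m and y of element_red_b in the frame of bin_red between -0.095 and 0.095 m and z of element_red_b in the frame of bin_red between 0.015 and 0.035 m and x of element_yellow in the frame of bin_yellow between -0.075 and 0.075 m and y of element_yellow in the frame of bin_yellow between -0.095 and 0.095 m and z of element_yellow in the frame of bin_yellow between 0.015 and 0.035 m and angle between bowl's own z axis and vertical above 3.04 rad and horizontal distance between bowl and dryer below 0.022 m and z of bowl in the frame of dryer between 0.1 and 0.112 m); the robot touches nothing.
It fails at once if the bowl is dropped onto the drying peg (faster than 0.8 m/s there) (horizontal distance between bowl and dryer below 0.05 m and z of bowl in the frame of dryer below 0.14 m and linear speed of bowl above 0.8 m/s).
It fails at once if a filter element is dropped or thrown into a bin (faster than 0.8 m/s inside it) ((x of element_red_a in the frame of bin_red between -0.08 and 0.08 m and y of element_red_a in the frame of bin_red between -0.1 and 0.1 m and z of element_red_a in the frame of bin_red below 0.06 m and linear speed of element_red_a above 0.8 m/s) or (x of element_red_b in the frame of bin_red between -0.08 and 0.08 m and y of element_red_b in the frame of bin_red between -0.1 and 0.1 m and z of element_red_b in the frame of bin_red below 0.06 m and linear speed of element_red_b above 0.8 m/s) or (x of element_yellow in the frame of bin_yellow between -0.08 and 0.08 m and y of element_yellow in the frame of bin_yellow between -0.1 and 0.1 m and z of element_yellow in the frame of bin_yellow below 0.06 m and linear speed of element_yellow above 0.8 m/s)).
It fails at once if the oil bottle, grease jar or screwdriver is moved more than 30 mm (distance of any of oil_bottle, grease_jar, screwdriver from where it was at the start of the episode above 0.03 m).
It also fails if it takes over 72 s, if anything falls off the work surface, if the arm or the gripper's body presses on something with over 40 N, if the wrist force passes 120 N, or if a joint passes its speed limit or range.

## Working session

There is one attempt and no reset: what is moved stays moved. The work goes in short steps, Python scripts to look and compute and a tool call to move; the robot and the scene stay as the last step left them, time stands still between calls to the robot, and variables do not carry over. Pictures are saved under pics/ and viewed, and the job is handed in when it is done.

Besides the shell and the picture viewer there is one more tool, called after "Emit:" by a JSON object that holds its "op" and its "data". servo_tool: Moves the arm, as the interface text tells. Its arguments: {"type":"object","properties":{"moves":{"type":"array","items":{"type":"array","items":{"type":"array","items":{"type":"number"}}}},"force":{"type":"number"}},"required":["moves"]}

```bash
mkdir -p pics; python3 - <<'E'
from station import sensors, vision, manip
import cv2
s=sensors.sense();print(s, manip.grasp_offset)
for n in ("scene","top","wrist"):
    m=vision.camera_model(n);print(n,m)
    f=vision.grab_frame(n);cv2.imwrite(f"pics/a_{n}.png",f)
E
```

```text
{'time': 0.0, 'joint_pos': array([-1.21368610e+00,  9.18384229e-02,  1.23190867e+00,  1.90517079e-05,
        1.81982656e+00, -5.67181575e-02]), 'qd': array([-0.00201282, -0.00086175,  0.00074161,  0.00052456, -0.00056335,
       -0.00154506]), 'joint_efforts': array([-9.40913515e-05, -4.58723903e+01, -4.18027961e+01, -1.72105683e-04,
        1.16211412e-02,  2.35308443e-05]), 'position': array([ 0.24115969, -0.54907406,  0.23015026]), 'tool_rot': array([-3.07265983e+00, -6.45015826e-01,  4.36659980e-04]), 'ft_force': array([-0.14465914,  0.42226383, -0.25311455]), 'wrist_torque': array([-0.0125368 , -0.05022022,  0.07264305]), 'width': 0.08552422916933454} 0.0187
scene {'fovy': 52.424536261561855, 'cx': 257.7599110360857, 'cy': 190.16121952906116, 'rvec': array([ 1.48452567,  2.24415868, -0.72346809]), 'tvec': array([ 0.18983007, -0.3868989 ,  1.69021412])}
top {'fovy': 50.87719853163606, 'cx': 257.1373922867783, 'cy': 190.27661793732725, 'rvec': array([ 2.17971226, -2.13491676,  0.14968685]), 'tvec': array([0.01757907, 0.56519036, 1.4647385 ])}
wrist {'fovy': 63.27148977196795, 'cx': 254.67251965591072, 'cy': 186.8903726413668, 'rvec': array([-2.4123054 ,  1.57570784,  0.23873105]), 'tvec': array([-0.59923475, -0.03773595,  0.37896487])}
```

View pics/a_top.png

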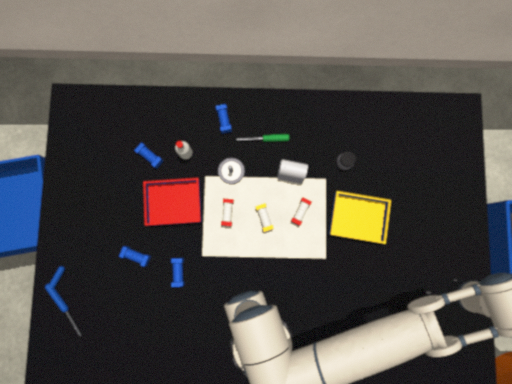

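View pics/a_scene.png

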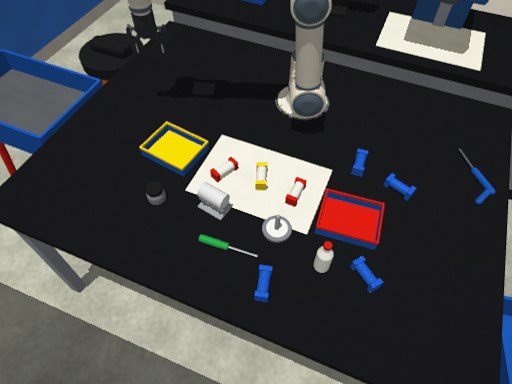

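View pics/a_wrist.png

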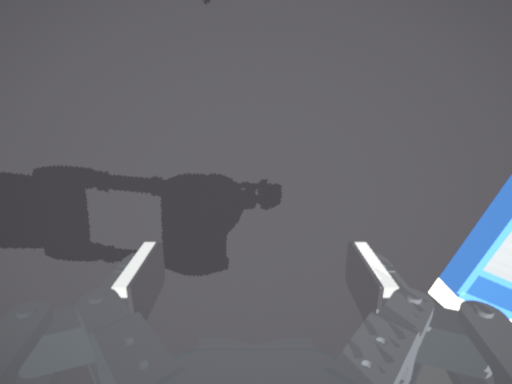

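```bash
python3 -c "
import cv2
f=cv2.imread('pics/a_top.png')
cv2.imwrite('pics/c1.png',cv2.resize(f[150:384,100:300],None,fx=2.5,fy=2.5,interpolation=cv2.INTER_CUBIC))
cv2.imwrite('pics/c2.png',cv2.resize(f[60:260,270:512],None,fx=3,fy=3,interpolation=cv2.INTER_CUBIC))
"
```

```text
(no output)
```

The top view has world x up and y left. The red bin is at about (172,202), the yellow bin at (360,217), and the elements at (228,213), (264,217) and (301,211). The bowl is at (292,171), the dryer at (231,170), the jar at (346,160) and the bottle at (183,150). I'll measure these more precisely.

```bash
cat > h.py <<'E'
import numpy as np, cv2
from scipy.spatial.transform import Rotation as Ro
def model(m,h=384):
    f=h/2/np.tan(np.radians(m['fovy'])/2)
    K=np.array([[f,0,m['cx']],[0,f,m['cy']],[0,0,1]])
    return K,Ro.from_rotvec(m['rvec']).as_matrix(),np.array(m['tvec'])
def back(m,uv,z):
    K,R,t=model(m); d=R.T@np.linalg.inv(K)@np.array([uv[0],uv[1],1.]); c=-R.T@t
    return (c+d*(z-c[2])/d[2])
def proj(m,p):
    K,R,t=model(m); q=K@(R@np.array(p)+t); return q[:2]/q[2]
E
python3 - <<'E'
from h import *
from station import vision
m=vision.camera_model('top'); f=cv2.imread('pics/a_top.png')
hsv=cv2.cvtColor(f,cv2.COLOR_BGR2HSV)
H,S,V=cv2.split(hsv)
red=((H<8)|(H>172))&(S>140)&(V>80); yel=(H>20)&(H<35)&(S>140)&(V>100)
for nm,k in(('red',red),('yel',yel)):
    n,l,st,c=cv2.connectedComponentsWithStats(k.astype(np.uint8))
    for i in range(1,n):
        if st[i,4]>8 : print(nm,st[i],c[i].round(1),back(m,c[i],0.04 if st[i,4]<400 else 0.045).round(4))
E
```

```text
red [175 140   8   8  43] [178.8 143.4] [0.736  0.3276 0.04  ]
red [ 142  177   59   49 2478] [171.9 201.6] [0.5149 0.3422 0.045 ]
red [223 199  10   4  30] [227.7 200.4] [0.5242 0.1374 0.04  ]
red [301 198  10   7  32] [305.7 200.6] [ 0.5296 -0.1514  0.04  ]
red [292 218   9   7  40] [295.9 221.2] [ 0.4528 -0.1156  0.04  ]
red [222 222  10   4  36] [226.2 223.4] [0.4391 0.1402 0.04  ]
yel [ 330  190   62   55 2446] [359.8 217.3] [ 0.4714 -0.3501  0.045 ]
yel [256 204  10   6  32] [260.2 206.5] [0.5042 0.0166 0.04  ]
yel [263 226  10   6  38] [267.5 228.3] [ 0.4244 -0.0115  0.04  ]
```

View pics/c1.png

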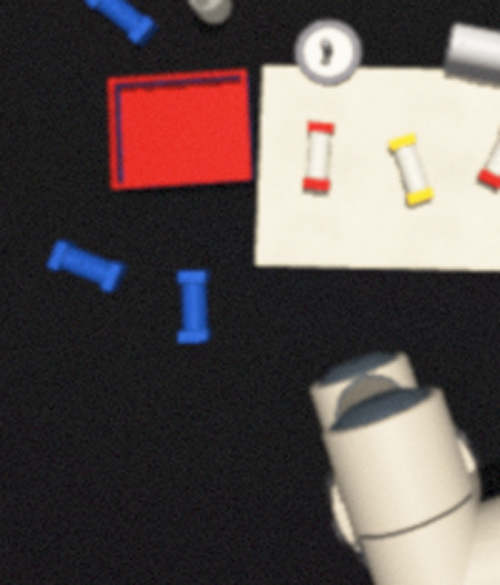

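View pics/c2.png

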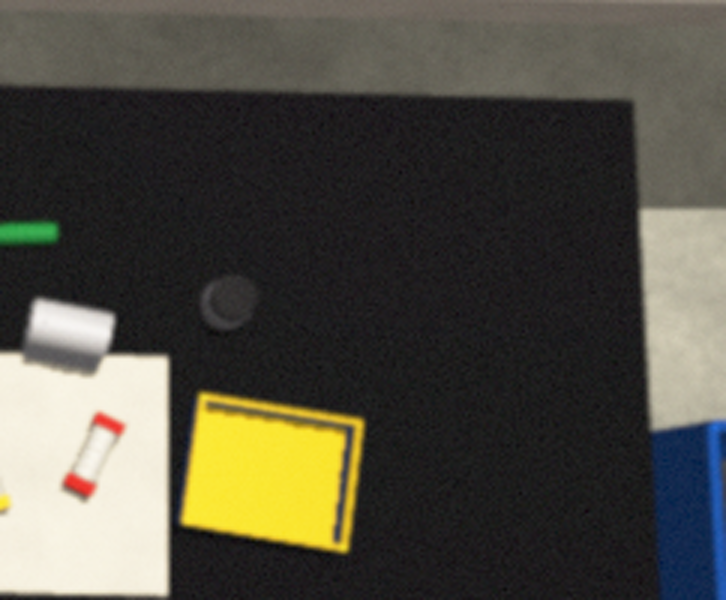

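```bash
cat >> h.py <<'E'
def plan(target, yaw=None, n=None, step=3.6, mod=np.pi, pose=None):
    """rows from present pose to TCP target with tool x along yaw (mod pi); z straight along"""
    from station import sensors
    s=sensors.sense(); p=np.array(s['position']); R=Ro.from_rotvec(s['tool_rot']).as_matrix()
    if pose is not None: p,R=pose
    cur=np.arctan2(R[1,0],R[0,0]); 
    d=0 if yaw is None else (yaw-cur+mod/2)%mod-mod/2   # world yaw change
    tw=-d
    D=np.array(target)-p
    k=max(int(np.ceil(np.linalg.norm(D)*100/step)),int(np.ceil(abs(tw)/0.12)),1)
    if n: k=max(k,n)
    out=[]; q=p.copy()
    for i in range(k):
        # shift in the tool axes as they stand
        g=p+D*(i+1)/k-q
        sft=np.round((R.T@g)*100,2); t=round(tw/k,3)
        out.append([float(x) for x in sft]+[t]); q=q+R@sft/100
        R=R@Ro.from_rotvec([0,0,t]).as_matrix()
    print('yaw now %.3f dyaw %.3f rows %d end %s'%(cur,d,k,q.round(4)))
    for i in range(0,k,5): print(out[i:i+5])
    return q,R
E
python3 - <<'E'
from h import *
from station import vision,sensors
m=vision.camera_model('top'); f=cv2.imread('pics/a_top.png')
H,S,V=cv2.split(cv2.cvtColor(f,cv2.COLOR_BGR2HSV))
red=((H<8)|(H>172))&(S>140)&(V>80); yel=(H>20)&(H<35)&(S>140)&(V>100)
for nm,k in(('red',red),('yel',yel)):
    n,l,st,c=cv2.connectedComponentsWithStats(k.astype(np.uint8))
    i=1+np.argmax(st[1:,4]); ys,xs=np.where(l==i)
    P=np.array([back(m,(x,y),.045)[:2] for x,y in zip(xs,ys)],np.float32)
    print(nm,cv2.minAreaRect(P*1000))
for nm,uv,z in (('bowlTL',(35,298),.0677),('TR',(115,315),.0677),('BR',(98,373),.0677),('BL',(25,355),.0677)):
    print(nm,back(m,(270+uv[0]/3,60+uv[1]/3),z))
print('dryer base',back(m,(100+328/2.5,150+52/2.5),.012))
print('jar',back(m,(270+234/3,60+296/3),.06))
s=sensors.sense();R=Ro.from_rotvec(s['tool_rot']).as_matrix();print(R.round(3))
w=vision.camera_model('wrist');K,Rc,t=model(w);c=-Rc.T@t
print('cam in tool',R.T@(c-s['position']),'\n',(R.T@Rc.T).round(3))
plan((.53,-.12,.36),0)
E
```

```text
red ((517.0798950195312, 344.903076171875), (169.45257568359375, 209.65261840820312), 5.130727767944336)
yel ((473.19781494140625, -353.3897705078125), (208.47354125976562, 168.34336853027344), 81.65667724609375)
bowlTL [ 0.67747864 -0.05847939  0.0677    ]
TR [ 0.6584136  -0.15684781  0.0677    ]
BR [ 0.58610429 -0.1363816   0.0677    ]
BL [ 0.60637639 -0.04714501  0.0677    ]
dryer base [0.64058335 0.12930643 0.012     ]
jar [ 0.68706427 -0.30503509  0.06      ]
[[ 0.916  0.402 -0.   ]
 [ 0.402 -0.916  0.001]
 [ 0.    -0.002 -1.   ]]
cam in tool [ 0.07567916 -0.00051758 -0.14256952] 
 [[-0.    -0.955 -0.295]
 [ 1.    -0.001  0.001]
 [-0.001 -0.295  0.955]]
yaw now 0.414 dyaw -0.414 rows 15 end [ 0.53 -0.12  0.36]
[[2.91, -1.85, -0.86, np.float64(0.028)], [2.86, -1.92, -0.86, np.float64(0.028)], [2.81, -2.01, -0.86, np.float64(0.028)], [2.75, -2.09, -0.86, np.float64(0.028)], [2.69, -2.16, -0.86, np.float64(0.028)]]
[[2.62, -2.23, -0.86, np.float64(0.028)], [2.57, -2.31, -0.87, np.float64(0.028)], [2.5, -2.38, -0.86, np.float64(0.028)], [2.43, -2.45, -0.86, np.float64(0.028)], [2.36, -2.51, -0.86, np.float64(0.028)]]
[[2.29, -2.58, -0.86, np.float64(0.028)], [2.21, -2.64, -0.86, np.float64(0.028)], [2.14, -2.71, -0.86, np.float64(0.028)], [2.07, -2.76, -0.86, np.float64(0.028)], [1.99, -2.82, -0.86, np.float64(0.028)]]
```

Emit:
{"op": "servo_tool", "data": {"moves": [[[-1, 2.9, -1.85, -0.86, 0.028], [-1, 2.86, -1.92, -0.86, 0.028], [-1, 2.81, -2.0, -0.86, 0.028], [-1, 2.75, -2.1, -0.86, 0.028], [-1, 2.7, -2.15, -0.86, 0.028]]]}}

```text
time: 0.57
position: [0.338, -0.4049, 0.2743]
tool_rot: [-3.112, -0.426, 0.0]
ft_force: [0.5, -0.1, 0.1]
width: 0.0853
```

Emit:
{"op": "servo_tool", "data": {"moves": [[[-1, 2.62, -2.23, -0.86, 0.028], [-1, 2.57, -2.3, -0.86, 0.028], [-1, 2.5, -2.4, -0.86, 0.028], [-1, 2.43, -2.45, -0.86, 0.028], [-1, 2.36, -2.5, -0.86, 0.028]]]}}

```text
time: 0.98
position: [0.4344, -0.2616, 0.3175]
tool_rot: [-3.135, -0.208, 0.0]
ft_force: [-0.1, -0.9, 0.3]
width: 0.0856
```

Emit:
{"op": "servo_tool", "data": {"moves": [[[-1, 3.3, -2.6, 0, 0.028], [-1, 3.2, -2.65, 0, 0.028], [-1, 3.1, -2.7, 0, 0.028], [-1, 3.1, -2.76, 0, 0.028], [-1, 3.0, -2.8, 0, 0.028]]]}}

```text
time: 1.4
position: [0.5807, -0.1146, 0.3171]
tool_rot: [3.142, -0.012, -0.0]
ft_force: [0.5, -1.1, -0.0]
width: 0.0856
```

```bash
python3 - <<'E'
from h import *
from station import vision,sensors
import pickle
s=sensors.sense();print(s['time'],s['position'],s['tool_rot'],s['joint_pos'])
f=vision.grab_frame('wrist');m=vision.camera_model('wrist');pickle.dump(m,open('m1.pkl','wb'))
cv2.imwrite('pics/w1.png',f);cv2.imwrite('pics/w1b.png',cv2.resize(f,None,fx=1.56,fy=1.56,interpolation=cv2.INTER_CUBIC))
E
```

```text
1.4 [ 0.5806911  -0.11461146  0.31710802] [ 3.14156165e+00 -1.16051298e-02 -9.71327552e-05] [-2.52326491e-01  1.05453839e-01  1.06201143e+00 -2.66222528e-05
  1.97418496e+00  1.32584748e+00]
```

View pics/w1b.png

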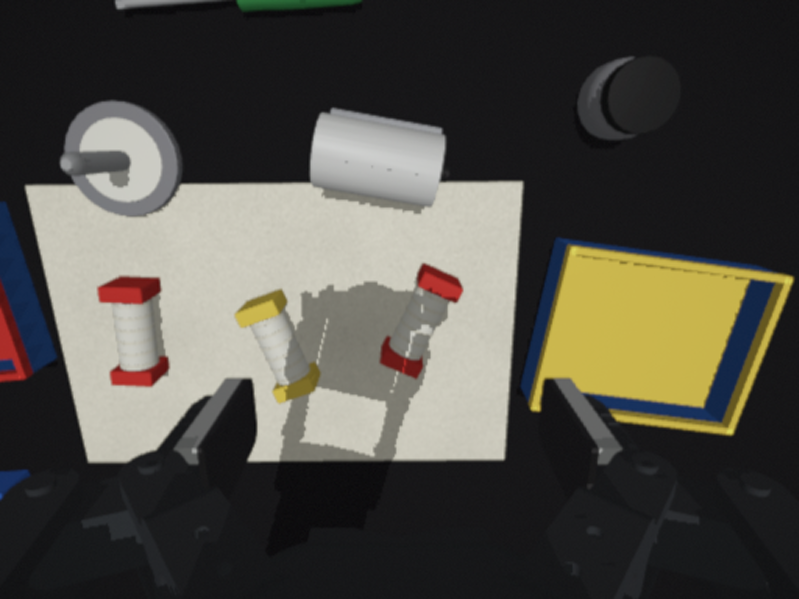

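The wrist view shows everything. The bowl is at about (378,158) with its nut on the right end (447,172), so the mouth faces left (+y). The elements are at (135,332), (278,345) and (421,320), the yellow bin is on the right and the dryer base at (123,158). I'll take enlarged crops to measure from.

```bash
python3 - <<'E'
import cv2
f=cv2.imread('pics/w1.png')
for n,(x0,x1,y0,y1,k) in dict(A=(190,300,60,140,7),B=(55,215,170,262,5),C=(235,305,160,245,7),D=(35,120,55,145,6.5)).items():
    g=cv2.resize(f[y0:y1,x0:x1],None,fx=k,fy=k,interpolation=cv2.INTER_CUBIC); cv2.imwrite(f'pics/w1{n}.png',g)
E
```

```text
(no output)
```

View pics/w1A.png

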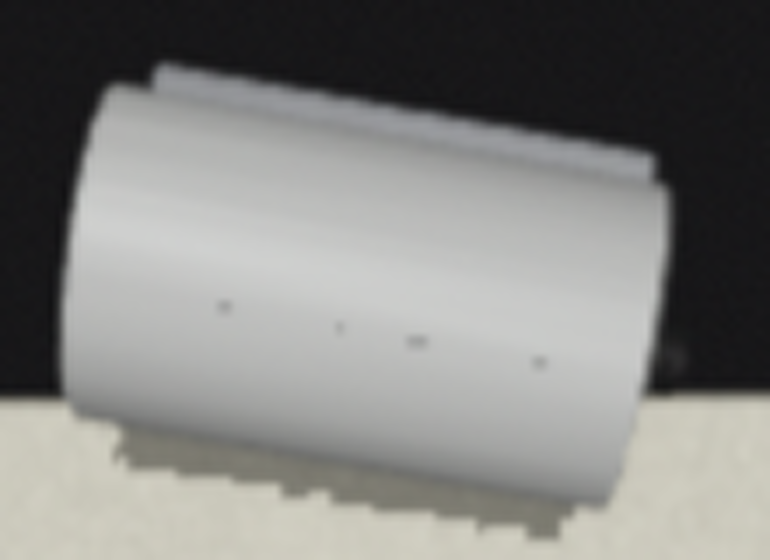

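View pics/w1B.png

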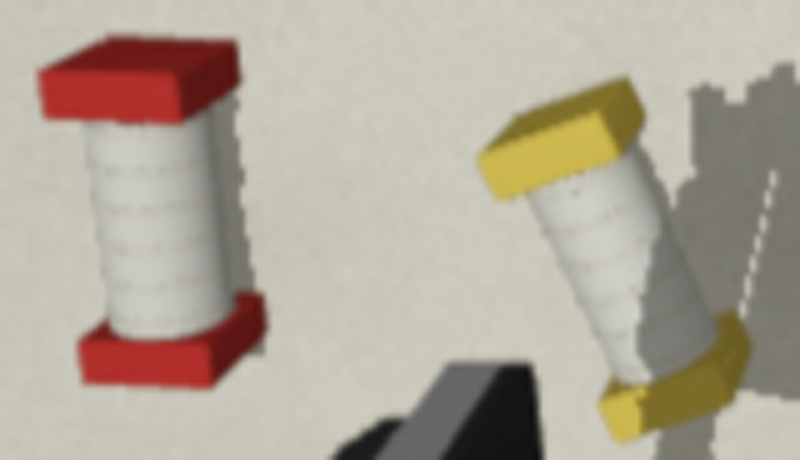

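View pics/w1C.png

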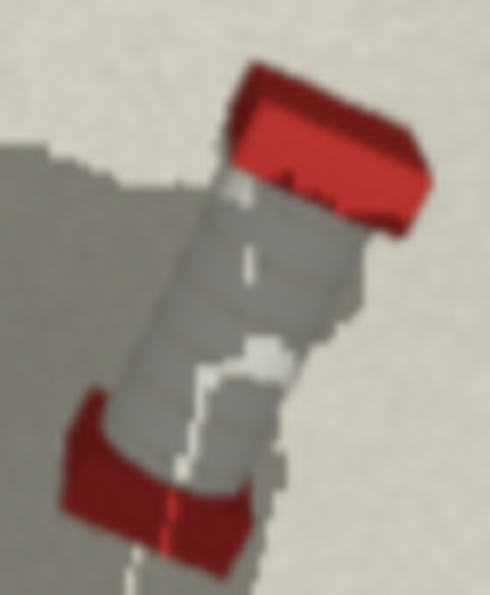

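View pics/w1D.png

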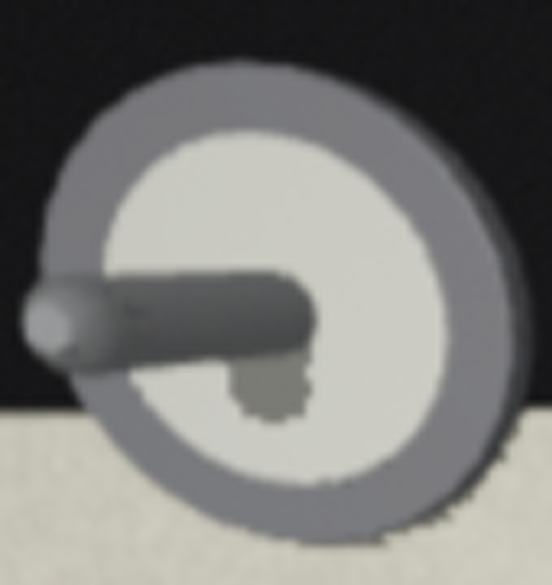

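```bash
cat > fit.py <<'E'
from h import *
import pickle
from scipy.optimize import least_squares
m=pickle.load(open('m1.pkl','rb'))
def px(pts,o,k): return [np.array(o)+(np.array(p)+.5)/k-.5 for p in pts]
def elem(nm,corr,x0):
    def r(v):
        x,y,a=v;c,s=np.cos(a),np.sin(a);o=[]
        for (lx,ly),uv in corr:
            o+=list(proj(m,(x+c*lx-s*ly,y+s*lx+c*ly,.04))-uv)
        return o
    q=least_squares(r,x0);print(nm,q.x.round(4),'rms px',np.sqrt(np.mean(q.fun**2)).round(2))
L=lambda p:px(p,(55,170),5)
# local: x far, y left
far=[(.034+.016-.016,0)]
F=[(.05,.02),(.05,-.02),(.034,-.02),(.034,.02)]; N=[(-.034,.02),(-.034,-.02),(-.05,-.02),(-.05,.02)]
elem('redL',list(zip(F+N,L([(40,72),(180,78),(182,122),(45,118),(80,340),(213,345),(213,387),(85,382)]))),(.48,.139,0))
elem('yel',list(zip(F+[N[0],N[3]],L([(480,160),(607,110),(627,155),(500,200),(600,405),(622,440)]))),(.464,.003,.34))
L=lambda p:px(p,(235,160),7)
elem('redR',list(zip(F+[N[3],N[2]],L([(262,95),(432,180),(405,238),(232,165),(60,510),(225,578)]))),(.49,-.133,-.44))
P=px([(110,85),(300,120),(500,155),(655,185),(668,195),(640,360),(608,500),(500,487),(300,455),(100,422),(65,410),(62,320),(75,200)],(190,60),7)
th=np.linspace(0,2*np.pi,73)
def r(v):
    x,y,a=v; ax=np.array([np.cos(a),np.sin(a),0]);sd=np.array([-np.sin(a),np.cos(a),0]);pts=[]
    for l in(0,.095):
        for t in th: pts.append(proj(m,np.array([x,y,.0677])+ax*(l-.0475)+.028*(np.cos(t)*sd+np.array([0,0,np.sin(t)]))))
    h=cv2.convexHull(np.array(pts,np.float32))
    return [cv2.pointPolygonTest(h,(float(p[0]),float(p[1])),True) for p in P]
q=least_squares(r,(.63,-.1,1.36),diff_step=1e-4);print('bowl centre, axis yaw to mouth',q.x.round(4),np.sqrt(np.mean(q.fun**2)).round(2))
P=px([(245,62),(150,90),(48,230),(120,440),(200,505),(330,542),(430,515),(500,440),(515,330),(460,180),(380,105)],(35,55),6.5)
W=np.array([back(m,p,.012)[:2] for p in P])
q=least_squares(lambda v:np.linalg.norm(W-v[:2],axis=1)-.05,(.64,.13));print('dryer',q.x.round(4),(1000*q.fun).round(1))
print('peg tip',back(m,px([(47,322)],(35,55),6.5)[0],.087))
E
python3 fit.py
```

```text
redL [ 0.4867  0.1441 -0.0458] rms px 0.75
yel [0.4712 0.0052 0.351 ] rms px 0.66
redR [ 0.4976 -0.1285 -0.4344] rms px 0.69
bowl centre, axis yaw to mouth [ 0.6459 -0.0923  1.3974] 0.62
dryer [0.645  0.1357] [-0.7 -1.5 -0.2 -1.5 -1.8 -0.9 -0.3  0.1 -1.3 -1.2 -1.1]
peg tip [0.64580823 0.13680463 0.087     ]
```

The two cameras disagree by a constant 5–6 mm. I read the wrist camera pose after the grab, while the arm was still settling. I'll repeat the measurement with the arm at rest.

Emit:
{"op": "servo_tool", "data": {"moves": [[[-1, 0, 0, 0, 0], [-1, 0, 0, 0, 0], [-1, 0, 0, 0, 0]]]}}

```text
time: 1.7
position: [0.5791, -0.1172, 0.3174]
tool_rot: [3.141, -0.011, -0.0]
ft_force: [0.7, -0.7, 0.3]
width: 0.085
```

```bash
python3 - <<'E'
from h import *
from station import vision,sensors
import pickle
s=sensors.sense();print(s['time'],s['position'],s['tool_rot'])
m0=pickle.load(open('m1.pkl','rb'))
m=vision.camera_model('wrist');f=vision.grab_frame('wrist');pickle.dump(m,open('m2.pkl','wb'))
cv2.imwrite('pics/w2.png',f)
# pixel shift between pictures
a=cv2.cvtColor(cv2.imread('pics/w1.png'),cv2.COLOR_BGR2GRAY);b=cv2.cvtColor(f,cv2.COLOR_BGR2GRAY)
for n,(x0,x1,y0,y1) in dict(bowl=(190,300,60,140),redL=(55,115,170,250),yel=(148,210,180,260),redR=(235,305,160,245),dry=(35,120,55,145)).items():
    r=cv2.matchTemplate(b,a[y0:y1,x0:x1],cv2.TM_CCOEFF_NORMED);_,v,_,l=cv2.minMaxLoc(r);print(n,v,l[0]-x0,l[1]-y0)
K,R,t=model(m0);K2,R2,t2=model(m);print(-R.T@t,-R2.T@t2)
# compare top and wrist on a static point
E
```

```text
1.7 [ 0.57913011 -0.11721543  0.31738653] [ 3.14115939e+00 -1.07020554e-02 -4.00973620e-04]
bowl 0.9979447722434998 -2 -1
redL 0.9980631470680237 -2 -1
yel 0.9646630883216858 -1 -1
redR 0.9734795689582825 -1 -1
dry 0.9978337287902832 -2 -1
[ 0.66014649 -0.10942294  0.45695762] [ 0.65461109 -0.11705154  0.45995458]
```

```bash
sed -e 's/m1.pkl/m2.pkl/' -e 's/def px(pts,o,k): return \[/def px(pts,o,k): return [np.array([-1.6,-1.0])+/' fit.py > fit2.py; python3 fit2.py; python3 - <<'E'
from h import *
from station import vision
import pickle
m=vision.camera_model('top'); w=pickle.load(open('m2.pkl','rb'))
f=cv2.imread('pics/w2.png')
H,S,V=cv2.split(cv2.cvtColor(f,cv2.COLOR_BGR2HSV))
print('yellow bin rim?')
cv2.imwrite('pics/w2Y.png',cv2.resize(f[145:285,330:512],None,fx=4,fy=4,interpolation=cv2.INTER_CUBIC))
# bowl/dryer in top
t=cv2.imread('pics/a_top.png')
cv2.imwrite('pics/tB.png',cv2.resize(t[145:200,205:320],None,fx=6.5,fy=6.5,interpolation=cv2.INTER_CUBIC))
for p in [(.6385,-.0985,.0677),(.638,.130,.012),(.638,.13,.087)]: print(proj(m,p), (proj(m,p)-[205,145])*6.5)
E
```

```text
redL [ 0.4834  0.1382 -0.0505] rms px 0.74
yel [ 0.4671 -0.0009  0.346 ] rms px 0.64
redR [ 0.4928 -0.1354 -0.4405] rms px 0.6
bowl centre, axis yaw to mouth [ 0.6418 -0.0998  1.3937] 0.43
dryer [0.6421 0.1288] [-0.6 -1.5 -0.1 -1.5 -1.7 -0.8 -0.3  0.1 -1.3 -1.1 -1. ]
peg tip [0.64255553 0.13019767 0.087     ]
yellow bin rim?
[292.43353918 169.99055386] [568.31800465 162.43860009]
[230.99822407 171.46509788] [168.98845647 172.02313619]
[229.85782443 167.8081367 ] [161.57585876 148.25288852]
```

View pics/w2Y.png

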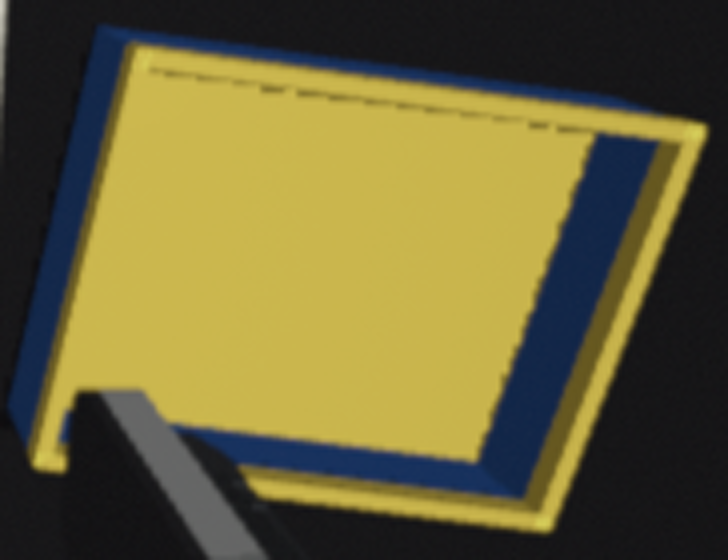

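View pics/tB.png

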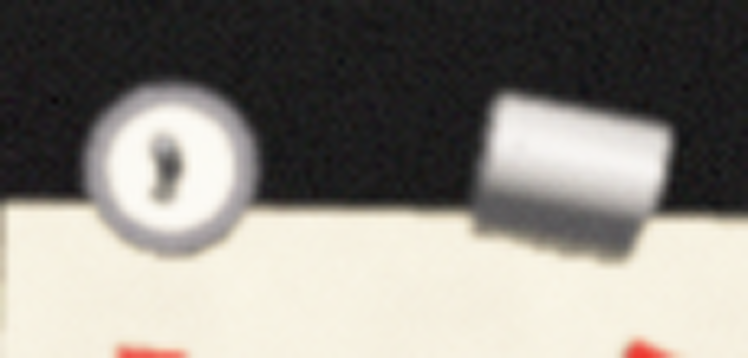

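```bash
python3 - <<'E'
from h import *
import pickle
w=pickle.load(open('m2.pkl','rb'))
c=[back(w,(330+(x+.5)/4-.5,145+(y+.5)/4-.5),.045)[:2] for x,y in [(35,465),(130,45),(705,128),(545,530)]]
c=np.array(c);print(c.round(4),c.mean(0), np.degrees(np.arctan2(*(c[1]-c[0])[::-1])),np.degrees(np.arctan2(*(c[2]-c[3])[::-1])))
q=plan((.466,0,.10),.346); plan((.466,0,.006),.346,pose=q)
E
```

```text
[[ 0.4089 -0.2419]
 [ 0.5692 -0.2625]
 [ 0.5386 -0.4639]
 [ 0.3792 -0.4394]] [ 0.47399704 -0.35192421] -7.309417740518495 -8.737097383330203
yaw now -0.008 dyaw 0.354 rows 8 end [ 0.466 -0.     0.1  ]
[[-1.42, -1.46, 2.72, np.float64(-0.044)], [-1.36, -1.52, 2.72, np.float64(-0.044)], [-1.29, -1.58, 2.72, np.float64(-0.044)], [-1.22, -1.64, 2.72, np.float64(-0.044)], [-1.15, -1.68, 2.72, np.float64(-0.044)]]
[[-1.07, -1.74, 2.72, np.float64(-0.044)], [-1.0, -1.78, 2.72, np.float64(-0.044)], [-0.91, -1.82, 2.72, np.float64(-0.044)]]
yaw now 0.344 dyaw 0.002 rows 3 end [0.466 0.    0.006]
[[-0.0, -0.0, 3.13, np.float64(-0.001)], [-0.0, -0.01, 3.14, np.float64(-0.001)], [-0.0, 0.0, 3.13, np.float64(-0.001)]]
```

Emit:
{"op": "servo_tool", "data": {"moves": [[[-1, -1.4, -1.45, 2.7, -0.044], [-1, -1.35, -1.5, 2.7, -0.044], [-1, -1.3, -1.6, 2.7, -0.044], [-1, -1.2, -1.65, 2.7, -0.044], [-1, -1.15, -1.7, 2.7, -0.044]]]}}

```text
time: 2.17
position: [0.5079, -0.0437, 0.1817]
tool_rot: [3.123, 0.335, 0.003]
ft_force: [0.6, -0.3, 0.5]
width: 0.0852
```

Emit:
{"op": "servo_tool", "data": {"moves": [[[-1, -1.1, -1.75, 2.7, -0.044], [-1, -1.0, -1.8, 2.7, -0.044], [-1, -0.9, -1.8, 2.7, -0.044], [-1, 0, 0, 0, 0], [-1, 0, 0, 0, 0]]]}}

```text
time: 2.58
position: [0.4648, 0.0007, 0.1]
tool_rot: [-3.095, -0.539, 0.004]
ft_force: [-0.7, -0.2, 0.0]
width: 0.0855
```

```bash
python3 - <<'E'
from h import *
plan((.466,0,.006),.346)
E
```

```text
yaw now 0.345 dyaw 0.001 rows 3 end [ 0.466 -0.     0.006]
[[0.04, 0.04, 3.13, np.float64(-0.0)], [0.03, 0.03, 3.14, np.float64(-0.0)], [0.04, 0.04, 3.13, np.float64(-0.0)]]
```

Emit:
{"op": "servo_tool", "data": {"moves": [[[-1, 0.05, 0.05, 3.1, 0], [-1, 0.05, 0.05, 3.1, 0], [-1, 0, 0, 2.2, 0], [-1, 0, 0, 1.0, 0], [-1, 0, 0, 0, 0]]]}}

```text
time: 3.0
position: [0.4679, -0.0004, 0.0069]
tool_rot: [-3.095, -0.537, 0.002]
ft_force: [-0.2, -1.0, -0.2]
width: 0.0856
```

Emit:
{"op": "servo_tool", "data": {"moves": [[[0.2, 0, 0, 0, 0], [1, 0, 0, 0, 0], [1, 0, 0, 0, 0], [1, 0, 0, 0, 0], [1, 0, 0, 0, 0]]], "force": 30}}

```text
time: 3.42
position: [0.4689, 0.0006, 0.009]
tool_rot: [3.094, 0.54, 0.004]
ft_force: [-0.0, 0.4, 5.1]
width: 0.0329
```

Emit:
{"op": "servo_tool", "data": {"moves": [[[1, 0, 0, 0, 0], [1, 0, 0, -1, 0], [1, 0, 0, -3, 0], [1, 0, 0, -3, 0], [1, 0, 0, -3, 0]]]}}

```text
time: 3.83
position: [0.4671, 0.0008, 0.1084]
tool_rot: [-3.094, -0.541, 0.002]
ft_force: [0.4, 0.7, -0.2]
width: 0.0331
```

```bash
python3 - <<'E'
from h import *
from station import vision
cv2.imwrite('pics/w3.png',vision.grab_frame('wrist'))
q=plan((.474,-.352,.125),-.14); plan((.474,-.352,.015),pose=q)
E
```

```text
yaw now 0.346 dyaw -0.486 rows 10 end [ 0.474 -0.352  0.125]
[[-1.16, 3.33, -0.09, np.float64(0.049)], [-0.99, 3.38, -0.08, np.float64(0.049)], [-0.83, 3.43, -0.09, np.float64(0.049)], [-0.66, 3.46, -0.09, np.float64(0.049)], [-0.49, 3.5, -0.09, np.float64(0.049)]]
[[-0.31, 3.51, -0.08, np.float64(0.049)], [-0.15, 3.52, -0.09, np.float64(0.049)], [0.03, 3.53, -0.09, np.float64(0.049)], [0.2, 3.52, -0.08, np.float64(0.049)], [0.37, 3.5, -0.09, np.float64(0.049)]]
yaw now -0.144 dyaw 0.000 rows 4 end [ 0.474 -0.352  0.015]
[[-0.02, 0.0, 2.75, 0.0], [-0.03, 0.0, 2.75, 0.0], [-0.02, 0.01, 2.75, 0.0], [-0.03, -0.0, 2.75, 0.0]]
```

View pics/w3.png

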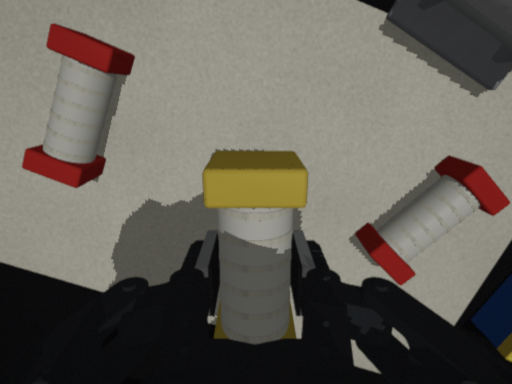

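The yellow element is held level. Next I carry it to the yellow bin.

Emit:
{"op": "servo_tool", "data": {"moves": [[[1, -1.15, 3.3, -0.3, 0.049], [1, -1.0, 3.4, -0.3, 0.049], [1, -0.85, 3.4, -0.1, 0.049], [1, -0.65, 3.45, -0.1, 0.049], [1, -0.5, 3.5, -0.1, 0.049]]]}}

```text
time: 4.3
position: [0.4691, -0.1767, 0.1167]
tool_rot: [3.138, 0.155, 0.001]
ft_force: [0.2, -0.3, -0.9]
width: 0.0332
```

Emit:
{"op": "servo_tool", "data": {"moves": [[[1, -0.3, 3.5, -0.1, 0.049], [1, -0.15, 3.5, 0, 0.049], [1, 0, 3.5, 0, 0.049], [1, 0.2, 3.5, 0, 0.049], [1, 0.4, 3.5, 0, 0.049]]]}}

```text
time: 4.72
position: [0.471, -0.3523, 0.1174]
tool_rot: [-3.133, 0.23, 0.0]
ft_force: [1.3, 0.6, -0.6]
width: 0.0329
```

Emit:
{"op": "servo_tool", "data": {"moves": [[[1, 0, 0, 0, 0], [1, 0, 0, 0, 0]]]}}

```text
time: 4.88
position: [0.4707, -0.3519, 0.1166]
tool_rot: [-3.132, 0.23, 0.002]
ft_force: [0.2, 0.2, -0.2]
width: 0.0329
```

```bash
python3 - <<'E'
from h import *
plan((.474,-.352,.015),-.14)
E
```

```text
yaw now -0.147 dyaw 0.007 rows 3 end [ 0.474 -0.352  0.015]
[[0.12, -0.01, 3.39, np.float64(-0.002)], [0.11, -0.01, 3.38, np.float64(-0.002)], [0.12, -0.01, 3.39, np.float64(-0.002)]]
```

Emit:
{"op": "servo_tool", "data": {"moves": [[[1, 0.15, 0, 3.3, 0], [1, 0.1, 0, 3.3, 0], [1, 0.1, 0, 2.0, 0], [1, 0, 0, 1.0, 0], [1, 0, 0, 0.5, 0]]]}}

```text
time: 5.3
position: [0.4742, -0.3492, 0.0144]
tool_rot: [-3.131, 0.224, 0.004]
ft_force: [-0.7, -0.7, 0.1]
width: 0.033
```

Emit:
{"op": "servo_tool", "data": {"moves": [[[1, 0, 0, 0, 0], [1, 0, 0, 0, 0], [-0.2, 0, 0, 0, 0], [-0.2, 0, 0, 0, 0], [-0.2, 0, 0, 0, 0]]]}}

```text
time: 5.72
position: [0.4756, -0.3518, 0.018]
tool_rot: [3.132, -0.226, 0.004]
ft_force: [-0.2, -0.5, -0.3]
width: 0.0515
```

Emit:
{"op": "servo_tool", "data": {"moves": [[[-0.2, 0, 0, -2, 0], [-0.4, 0, 0, -3, 0], [-1, 0, 0, -3, 0], [-1, 0, 0, -2, 0], [-1, 0, 0, 0, 0]]]}}

```text
time: 6.13
position: [0.477, -0.353, 0.1237]
tool_rot: [3.127, -0.226, 0.014]
ft_force: [1.4, -0.5, 1.6]
width: 0.0854
```

```bash
python3 - <<'E'
from h import *
from station import vision
cv2.imwrite('pics/w4.png',vision.grab_frame('wrist'))
q=plan((.493,-.1355,.10),-.4405)
E
```

```text
yaw now -0.144 dyaw -0.296 rows 7 end [ 0.493  -0.1355  0.1   ]
[[-0.21, -3.1, 0.28, np.float64(0.042)], [-0.34, -3.09, 0.28, np.float64(0.042)], [-0.47, -3.08, 0.29, np.float64(0.042)], [-0.6, -3.05, 0.28, np.float64(0.042)], [-0.73, -3.02, 0.28, np.float64(0.042)]]
[[-0.85, -2.99, 0.28, np.float64(0.042)], [-0.98, -2.96, 0.29, np.float64(0.042)]]
```

View pics/w4.png

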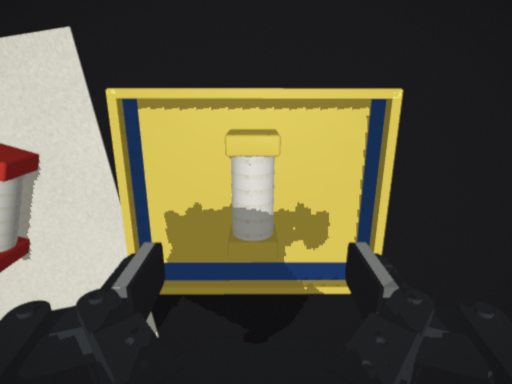

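The yellow element lies flat in the centre of its bin at (253,190). Next is the right-hand red element.

Emit:
{"op": "servo_tool", "data": {"moves": [[[-1, -0.2, -3.1, 0.2, 0.042], [-1, -0.35, -3.1, 0.2, 0.042], [-1, -0.45, -3.1, 0.3, 0.042], [-1, -0.6, -3.05, 0.3, 0.042], [-1, -0.75, -3.0, 0.3, 0.042]]]}}

```text
time: 6.6
position: [0.486, -0.1945, 0.1017]
tool_rot: [-3.091, 0.557, 0.003]
ft_force: [1.0, 0.5, -0.1]
width: 0.0851
```

Emit:
{"op": "servo_tool", "data": {"moves": [[[-1, -0.85, -3.0, 0.3, 0.042], [-1, -1.0, -2.95, 0.3, 0.042], [-1, 0, 0, 0, 0], [-1, 0, 0, 0, 0]]]}}

```text
time: 6.93
position: [0.4908, -0.1325, 0.096]
tool_rot: [-3.068, 0.678, 0.003]
ft_force: [0.2, -0.8, -0.2]
width: 0.0855
```

```bash
python3 - <<'E'
from h import *
from station import vision
cv2.imwrite('pics/w5.png',vision.grab_frame('wrist'))
q=plan((.493,-.1355,.009),-.4405)
E
```

```text
yaw now -0.436 dyaw -0.004 rows 3 end [ 0.493  -0.1355  0.009 ]
[[0.09, 0.02, 2.91, np.float64(0.001)], [0.1, 0.03, 2.92, np.float64(0.001)], [0.09, 0.02, 2.91, np.float64(0.001)]]
```

View pics/w5.png

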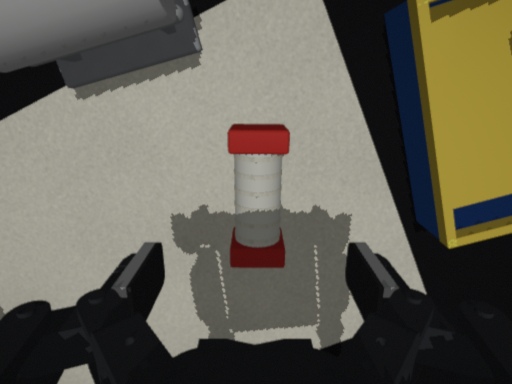

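Emit:
{"op": "servo_tool", "data": {"moves": [[[-1, 0.1, 0, 3.0, 0], [-1, 0.1, 0, 3.0, 0], [-1, 0.1, 0, 2.0, 0], [-1, 0, 0, 0.7, 0], [-1, 0, 0, 0, 0]]]}}

```text
time: 7.4
position: [0.4922, -0.1358, 0.0077]
tool_rot: [-3.066, 0.685, 0.008]
ft_force: [-0.0, 0.9, 0.7]
width: 0.0851
```

Emit:
{"op": "servo_tool", "data": {"moves": [[[0.2, 0, 0, 0, 0], [1, 0, 0, 0, 0], [1, 0, 0, 0, 0], [1, 0, 0, 0, 0], [1, 0, 0, 0, 0]]]}}

```text
time: 7.82
position: [0.4949, -0.1355, 0.0119]
tool_rot: [3.066, -0.683, 0.004]
ft_force: [-1.0, 0.7, 3.6]
width: 0.0329
```

Emit:
{"op": "servo_tool", "data": {"moves": [[[1, 0, 0, -1, 0], [1, 0, 0, -3, 0], [1, 0, 0, -4, 0], [1, 0, 0, -3, 0], [1, 0, 0, 0, 0]]]}}

```text
time: 8.23
position: [0.4971, -0.1361, 0.1292]
tool_rot: [3.065, -0.682, 0.02]
ft_force: [0.5, -0.6, 0.4]
width: 0.0327
```

```bash
python3 - <<'E'
from h import *
q=plan((.5135,.383,.125),.09)
E
```

```text
yaw now -0.438 dyaw 0.528 rows 15 end [0.5135 0.383  0.125 ]
[[-1.37, -3.18, 0.02, np.float64(-0.035)], [-1.26, -3.23, 0.01, np.float64(-0.035)], [-1.14, -3.27, 0.02, np.float64(-0.035)], [-1.03, -3.3, 0.01, np.float64(-0.035)], [-0.91, -3.34, 0.02, np.float64(-0.035)]]
[[-0.79, -3.37, 0.01, np.float64(-0.035)], [-0.68, -3.4, 0.02, np.float64(-0.035)], [-0.55, -3.42, 0.01, np.float64(-0.035)], [-0.44, -3.43, 0.02, np.float64(-0.035)], [-0.32, -3.45, 0.01, np.float64(-0.035)]]
[[-0.19, -3.46, 0.02, np.float64(-0.035)], [-0.08, -3.46, 0.01, np.float64(-0.035)], [0.05, -3.46, 0.02, np.float64(-0.035)], [0.17, -3.46, 0.01, np.float64(-0.035)], [0.29, -3.45, 0.02, np.float64(-0.035)]]
```

Emit:
{"op": "servo_tool", "data": {"moves": [[[1, -1.35, -3.2, 0, -0.035], [1, -1.25, -3.2, 0, -0.035], [1, -1.15, -3.25, 0, -0.035], [1, -1.05, -3.3, 0, -0.035], [1, -0.9, -3.35, 0, -0.035]]]}}

```text
time: 8.65
position: [0.499, 0.0392, 0.1205]
tool_rot: [-3.115, 0.41, -0.0]
ft_force: [0.7, 0.3, -0.4]
width: 0.0329
```

Emit:
{"op": "servo_tool", "data": {"moves": [[[1, -0.8, -3.4, 0, -0.035], [1, -0.7, -3.4, 0, -0.035], [1, -0.55, -3.4, 0, -0.035], [1, -0.45, -3.45, 0, -0.035], [1, -0.3, -3.45, 0, -0.035]]]}}

```text
time: 9.07
position: [0.5043, 0.2128, 0.1205]
tool_rot: [3.139, -0.135, 0.0]
ft_force: [1.4, -0.1, -1.3]
width: 0.0328
```

Emit:
{"op": "servo_tool", "data": {"moves": [[[1, -0.2, -3.45, 0, -0.035], [1, -0.1, -3.45, 0, -0.035], [1, 0.05, -3.45, 0, -0.035], [1, 0.15, -3.45, 0, -0.035], [1, 0.3, -3.45, 0, -0.035]]]}}

```text
time: 9.48
position: [0.5094, 0.3855, 0.1202]
tool_rot: [3.138, 0.14, -0.001]
ft_force: [1.0, 0.0, -1.0]
width: 0.0329
```

Emit:
{"op": "servo_tool", "data": {"moves": [[[1, 0, 0, 0, 0], [1, 0, 0, 0, 0]]]}}

```text
time: 9.65
position: [0.5091, 0.3851, 0.1193]
tool_rot: [3.137, 0.141, -0.002]
ft_force: [0.5, -0.5, -1.8]
width: 0.0331
```

```bash
python3 - <<'E'
from h import *
from station import vision
cv2.imwrite('pics/w6.png',vision.grab_frame('wrist'))
q=plan((.5135,.383,.018),.09)
E
```

```text
yaw now 0.088 dyaw 0.002 rows 3 end [0.5135 0.383  0.018 ]
[[0.13, 0.04, 3.39, np.float64(-0.001)], [0.14, 0.04, 3.39, np.float64(-0.001)], [0.13, 0.03, 3.39, np.float64(-0.001)]]
```

View pics/w6.png

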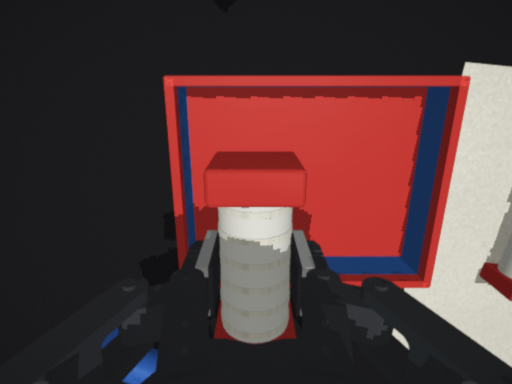

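Emit:
{"op": "servo_tool", "data": {"moves": [[[1, 0.15, 0.05, 3.3, 0], [1, 0.15, 0.05, 3.3, 0], [1, 0.1, 0, 2.0, 0], [1, 0, 0, 1.0, 0], [1, 0, 0, 0.5, 0]]]}}

```text
time: 10.12
position: [0.5134, 0.3811, 0.0173]
tool_rot: [3.137, 0.134, -0.004]
ft_force: [-0.1, -0.3, -1.2]
width: 0.0331
```

Emit:
{"op": "servo_tool", "data": {"moves": [[[1, 0, 0, 0, 0], [1, 0, 0, 0, 0], [-0.15, 0, 0, 0, 0], [-0.15, 0, 0, 0, 0], [-0.15, 0, 0, 0, 0]]]}}

```text
time: 10.53
position: [0.5148, 0.3836, 0.0211]
tool_rot: [-3.137, -0.136, -0.004]
ft_force: [-0.1, 0.5, -0.5]
width: 0.049
```

Emit:
{"op": "servo_tool", "data": {"moves": [[[-0.15, 0, 0, -2, 0], [-0.15, 0, 0, -3, 0], [-0.4, 0, 0, -3, 0], [-1, 0, 0, -2, 0], [-1, 0, 0, 0, 0]]]}}

```text
time: 10.95
position: [0.5163, 0.3847, 0.1271]
tool_rot: [-3.133, -0.136, -0.015]
ft_force: [1.6, 0.9, 1.5]
width: 0.0812
```

```bash
python3 - <<'E'
from h import *
q=plan((.483,.1385,.10),-.048)
E
```

```text
yaw now 0.087 dyaw -0.135 rows 7 end [0.483  0.1385 0.1   ]
[[-0.78, 3.46, 0.36, np.float64(0.019)], [-0.72, 3.48, 0.36, np.float64(0.019)], [-0.65, 3.49, 0.36, np.float64(0.019)], [-0.59, 3.51, 0.36, np.float64(0.019)], [-0.52, 3.51, 0.37, np.float64(0.019)]]
[[-0.45, 3.52, 0.36, np.float64(0.019)], [-0.38, 3.54, 0.36, np.float64(0.019)]]
```

Emit:
{"op": "servo_tool", "data": {"moves": [[[-1, -0.75, 3.45, 0.2, 0.019], [-1, -0.75, 3.5, 0.2, 0.019], [-1, -0.65, 3.5, 0.3, 0.019], [-1, -0.6, 3.5, 0.4, 0.019], [-1, -0.5, 3.5, 0.4, 0.019]]]}}

```text
time: 11.37
position: [0.4895, 0.2058, 0.104]
tool_rot: [3.142, -0.013, 0.001]
ft_force: [0.7, -0.0, 0.0]
width: 0.0852
```

Emit:
{"op": "servo_tool", "data": {"moves": [[[-1, -0.45, 3.5, 0.4, 0.019], [-1, -0.4, 3.5, 0.4, 0.019], [-1, 0, 0, 0, 0], [-1, 0, 0, 0, 0]]]}}

```text
time: 11.7
position: [0.4802, 0.1358, 0.096]
tool_rot: [-3.141, 0.077, -0.0]
ft_force: [0.8, 0.4, -0.5]
width: 0.0856
```

```bash
python3 - <<'E'
from h import *
from station import vision
cv2.imwrite('pics/w7.png',vision.grab_frame('wrist'))
q=plan((.483,.1385,.009),-.048)
E
```

```text
yaw now -0.048 dyaw -0.000 rows 3 end [0.483  0.1385 0.009 ]
[[0.08, -0.05, 2.91, np.float64(0.0)], [0.09, -0.06, 2.91, np.float64(0.0)], [0.08, -0.05, 2.91, np.float64(0.0)]]
```

View pics/w7.png

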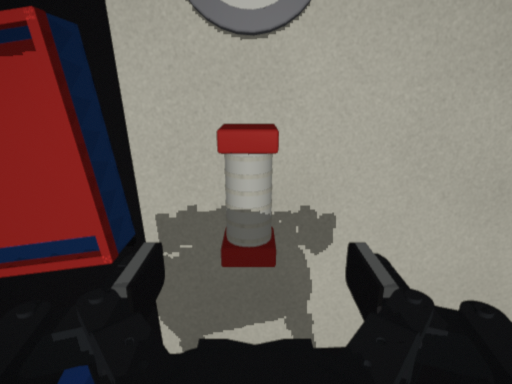

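Aligned. The next calls grasp it and lift.

Emit:
{"op": "servo_tool", "data": {"moves": [[[-1, 0.1, -0.05, 3.0, 0], [-1, 0.1, -0.05, 3.0, 0], [-1, 0.05, -0.05, 2.0, 0], [-1, 0, 0, 0.7, 0], [-1, 0, 0, 0, 0]]]}}

```text
time: 12.17
position: [0.4815, 0.1394, 0.0071]
tool_rot: [3.14, -0.07, -0.007]
ft_force: [-0.6, -0.5, 0.9]
width: 0.0854
```

Emit:
{"op": "servo_tool", "data": {"moves": [[[0.2, 0, 0, 0, 0], [1, 0, 0, 0, 0], [1, 0, 0, 0, 0], [1, 0, 0, 0, 0], [1, 0, 0, 0, 0]]]}}

```text
time: 12.58
position: [0.4839, 0.139, 0.0109]
tool_rot: [-3.14, 0.073, -0.004]
ft_force: [-0.5, 0.9, 4.0]
width: 0.033
```

Emit:
{"op": "servo_tool", "data": {"moves": [[[1, 0, 0, -1, 0], [1, 0, 0, -3, 0], [1, 0, 0, -4, 0], [1, 0, 0, -3, 0], [1, 0, 0, 0, 0]]]}}

```text
time: 13.0
position: [0.4861, 0.1393, 0.1281]
tool_rot: [-3.138, 0.073, -0.019]
ft_force: [0.5, 0.2, 0.3]
width: 0.0325
```

```bash
python3 - <<'E'
from h import *
q=plan((.5206,.305,.125),.09)
E
```

```text
yaw now -0.046 dyaw 0.136 rows 5 end [0.5206 0.305  0.125 ]
[[0.53, -3.34, 0.08, np.float64(-0.027)], [0.63, -3.33, 0.08, np.float64(-0.027)], [0.71, -3.31, 0.08, np.float64(-0.027)], [0.81, -3.29, 0.08, np.float64(-0.027)], [0.89, -3.26, 0.08, np.float64(-0.027)]]
```

Emit:
{"op": "servo_tool", "data": {"moves": [[[1, 0.55, -3.35, 0, -0.027], [1, 0.65, -3.35, 0, -0.027], [1, 0.7, -3.3, 0, -0.027], [1, 0.8, -3.3, 0, -0.027], [1, 0.9, -3.25, 0, -0.027]]]}}

```text
time: 13.42
position: [0.5177, 0.306, 0.1194]
tool_rot: [3.138, 0.141, -0.0]
ft_force: [0.7, -0.1, -1.0]
width: 0.0332
```

Emit:
{"op": "servo_tool", "data": {"moves": [[[1, 0, 0, 0, 0], [1, 0, 0, 0, 0]]]}}

```text
time: 13.58
position: [0.5172, 0.3058, 0.1184]
tool_rot: [3.137, 0.143, -0.003]
ft_force: [0.1, -0.1, -0.2]
width: 0.0333
```

```bash
python3 - <<'E'
from h import *
from station import vision
cv2.imwrite('pics/w8.png',vision.grab_frame('wrist'))
q=plan((.5206,.305,.018),.09)
E
```

```text
yaw now 0.090 dyaw 0.000 rows 3 end [0.5206 0.305  0.018 ]
[[0.11, -0.0, 3.36, np.float64(-0.0)], [0.12, -0.01, 3.36, np.float64(-0.0)], [0.11, -0.0, 3.35, np.float64(-0.0)]]
```

View pics/w8.png

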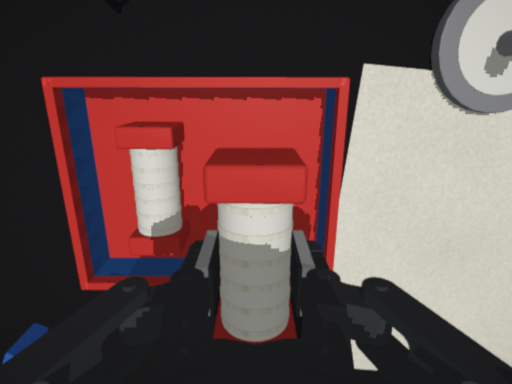

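The first red element lies flat at (157,187), and the second is clear to the right of it. Next I lower and release it, then head to the bowl.

Emit:
{"op": "servo_tool", "data": {"moves": [[[1, 0.15, 0, 3.3, 0], [1, 0.1, 0, 3.3, 0], [1, 0.1, 0, 2.0, 0], [1, 0, 0, 1.0, 0], [1, 0, 0, 0.5, 0]]]}}

```text
time: 14.05
position: [0.5203, 0.3032, 0.0165]
tool_rot: [3.137, 0.137, -0.004]
ft_force: [1.8, -1.1, -1.5]
width: 0.0328
```

Emit:
{"op": "servo_tool", "data": {"moves": [[[1, 0, 0, 0, 0], [1, 0, 0, 0, 0], [-0.15, 0, 0, 0, 0], [-0.15, 0, 0, 0, 0], [-0.15, 0, 0, 0, 0]]]}}

```text
time: 14.47
position: [0.522, 0.3053, 0.02]
tool_rot: [-3.137, -0.139, -0.004]
ft_force: [-0.2, -0.1, -0.6]
width: 0.0494
```

Emit:
{"op": "servo_tool", "data": {"moves": [[[-0.15, 0, 0, -2, 0], [-0.15, 0, 0, -3, 0], [-0.4, 0, 0, -4, 0], [-1, 0, 0, -4, 0], [-1, 0, 0, -1, 0]]]}}

```text
time: 14.88
position: [0.5234, 0.3062, 0.1677]
tool_rot: [-3.133, -0.14, -0.018]
ft_force: [0.1, 1.1, 1.5]
width: 0.0813
```

```bash
python3 - <<'E'
from h import *
from station import vision
cv2.imwrite('pics/w9.png',vision.grab_frame('wrist'))
q=plan((.636,-.132,.155),1.394)
E
```

```text
yaw now 0.089 dyaw 1.305 rows 13 end [ 0.636 -0.132  0.155]
[[0.56, 3.44, 0.09, np.float64(-0.1)], [0.21, 3.47, 0.08, np.float64(-0.1)], [-0.13, 3.48, 0.09, np.float64(-0.1)], [-0.48, 3.45, 0.08, np.float64(-0.1)], [-0.82, 3.38, 0.09, np.float64(-0.1)]]
[[-1.16, 3.28, 0.08, np.float64(-0.1)], [-1.47, 3.15, 0.09, np.float64(-0.1)], [-1.79, 2.99, 0.09, np.float64(-0.1)], [-2.07, 2.8, 0.08, np.float64(-0.1)], [-2.34, 2.57, 0.09, np.float64(-0.1)]]
[[-2.59, 2.33, 0.08, np.float64(-0.1)], [-2.81, 2.05, 0.09, np.float64(-0.1)], [-3.0, 1.77, 0.08, np.float64(-0.1)]]
```

View pics/w9.png

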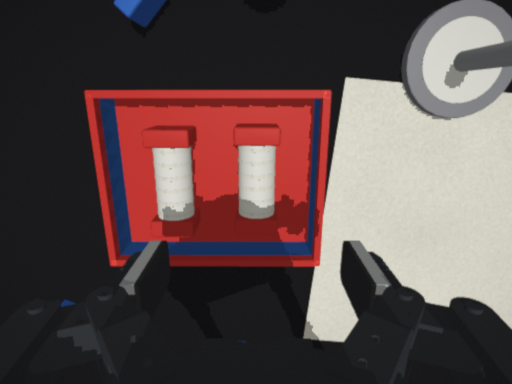

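Both red elements lie flat side by side at (173,180) and (257,178). Next is the bowl.

Emit:
{"op": "servo_tool", "data": {"moves": [[[-1, 0.55, 3.45, 0, -0.1], [-1, 0.2, 3.45, 0, -0.1], [-1, -0.15, 3.5, 0, -0.1], [-1, -0.5, 3.45, 0, -0.1], [-1, -0.8, 3.4, 0, -0.1]]]}}

```text
time: 15.35
position: [0.5641, 0.1345, 0.1582]
tool_rot: [3.004, 0.92, 0.0]
ft_force: [-0.2, -0.2, -0.2]
width: 0.0852
```

Emit:
{"op": "servo_tool", "data": {"moves": [[[-1, -1.15, 3.3, 0, -0.1], [-1, -1.5, 3.15, 0, -0.1], [-1, -1.8, 3.0, 0, -0.1], [-1, -2.1, 2.8, 0, -0.1], [-1, -2.35, 2.6, 0, -0.1]]]}}

```text
time: 15.77
position: [0.6073, -0.0352, 0.1582]
tool_rot: [2.683, 1.634, 0.0]
ft_force: [0.6, -1.0, 0.3]
width: 0.0852
```

Emit:
{"op": "servo_tool", "data": {"moves": [[[-1, -2.6, 2.35, 0, -0.1], [-1, -2.8, 2.05, 0, -0.1], [-1, -3.0, 1.75, 0, -0.1], [-1, 0, 0, 0, 0], [-1, 0, 0, 0, 0]]]}}

```text
time: 16.18
position: [0.6328, -0.1366, 0.1574]
tool_rot: [-2.417, -2.005, 0.001]
ft_force: [0.0, -0.8, 0.2]
width: 0.0854
```

```bash
python3 - <<'E'
from h import *
from station import vision
import pickle
m=vision.camera_model('wrist');f=vision.grab_frame('wrist');pickle.dump(m,open('m3.pkl','wb'))
cv2.imwrite('pics/w10.png',f)
q=plan((.636,-.132,.049),1.394)
E
```

```text
yaw now 1.386 dyaw 0.008 rows 4 end [ 0.636 -0.132  0.049]
[[0.09, 0.07, 2.72, np.float64(-0.002)], [0.09, 0.06, 2.72, np.float64(-0.002)], [0.09, 0.07, 2.71, np.float64(-0.002)], [0.09, 0.07, 2.72, np.float64(-0.002)]]
```

View pics/w10.png

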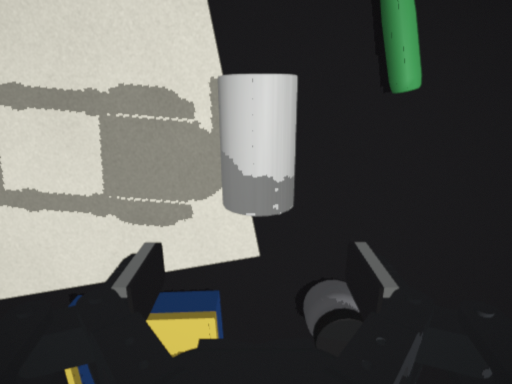

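Emit:
{"op": "servo_tool", "data": {"moves": [[[-1, 0.1, 0.07, 2.9, 0], [-1, 0.1, 0.07, 2.9, 0], [-1, 0.1, 0.07, 2.7, 0], [-1, 0.1, 0.07, 1.8, 0], [-1, 0, 0, 0.5, 0]]]}}

```text
time: 16.65
position: [0.6342, -0.1287, 0.0456]
tool_rot: [-2.408, -2.008, 0.006]
ft_force: [-0.8, -0.5, -1.0]
width: 0.0854
```

Emit:
{"op": "servo_tool", "data": {"moves": [[[-1, 0, 0, 0, 0], [0, 0, 0, 0, 0], [0.5, 0, 0, 0, 0], [1, 0, 0, 0, 0], [1, 0, 0, 0, 0]]], "force": 20}}

```text
time: 17.07
position: [0.6374, -0.1313, 0.0532]
tool_rot: [2.412, 2.009, 0.004]
ft_force: [-2.4, 1.6, 8.0]
width: 0.0543
```

Emit:
{"op": "servo_tool", "data": {"moves": [[[1, 0, 0, 0, 0], [1, 0, 0, -0.5, 0], [1, 0, 0, -1, 0], [1, 0, 0, -1, 0], [1, 0, 0, 0, 0]]]}}

```text
time: 17.48
position: [0.6379, -0.1318, 0.0789]
tool_rot: [2.411, 2.008, 0.004]
ft_force: [0.6, -0.3, -0.4]
width: 0.0544
```

```bash
python3 - <<'E'
from h import *
from station import vision,sensors
s=sensors.sense();print(s['position'],s['ft_force'],s['wrist_torque'],s['width'])
f=vision.grab_frame('wrist');cv2.imwrite('pics/w11.png',f)
f=vision.grab_frame('scene')[150:250,150:330];cv2.imwrite('pics/s11.png',cv2.resize(f,None,fx=4,fy=4,interpolation=cv2.INTER_CUBIC))
E
```

```text
[ 0.63786837 -0.13184953  0.07893615] [ 0.59853895 -0.26539195 -0.35270405] [-0.02149309 -0.00161488  0.01573595] 0.054419401798972325
```

View pics/w11.png

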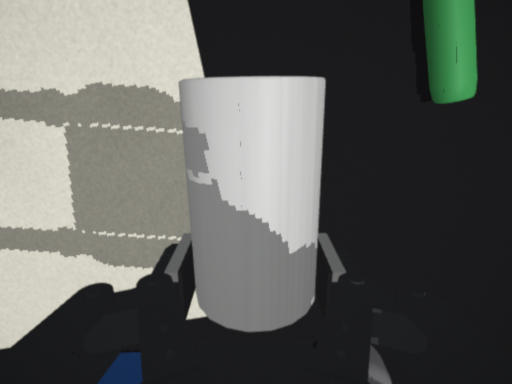

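View pics/s11.png

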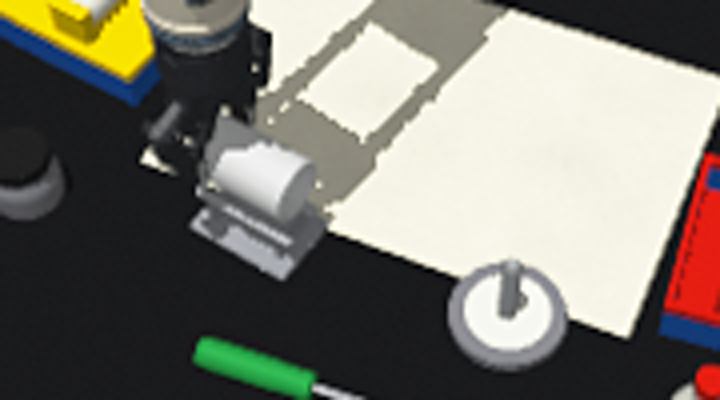

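The bowl is held level and didn't pivot under gravity; the wrist view shows it horizontal, with its mouth at the top. So I'll regrip closer to the middle (about 31 mm from the closed end). Pressing the closed end down on the peg tip should then tilt it mouth-down.

Emit:
{"op": "servo_tool", "data": {"moves": [[[1, 0, 0, 1, 0], [1, 0, 0, 1, 0], [1, 0, 0, 0.4, 0], [1, 0, 0, 0, 0], [-0.5, 0, 0, 0, 0]]]}}

```text
time: 18.0
position: [0.6361, -0.1313, 0.0504]
tool_rot: [-2.414, -2.01, 0.001]
ft_force: [0.1, 0.1, 0.3]
width: 0.0634
```

Emit:
{"op": "servo_tool", "data": {"moves": [[[-1, 0, 0, 0, 0], [-1, 0, 0, 0, 0], [-1, 0.8, 0, 0, 0], [-1, 0.8, 0, 0, 0], [-1, 0, 0, 0, 0]]]}}

```text
time: 18.42
position: [0.6395, -0.1137, 0.0509]
tool_rot: [-2.412, -2.011, -0.001]
ft_force: [0.1, -0.4, 0.1]
width: 0.0857
```

```bash
python3 - <<'E'
from h import *
from station import vision,sensors
import pickle
s=sensors.sense();print(s['position'],s['ft_force'],s['width'])
m=vision.camera_model('wrist');f=vision.grab_frame('wrist');cv2.imwrite('pics/w12.png',f);pickle.dump(m,open('m4.pkl','wb'))
a=np.array([np.cos(1.394),np.sin(1.394)])
print('d',(s['position'][:2]-np.array([.6334,-.1465]))@a)
for l in (0,.095):
  for z in (.0957,):
    c=np.array([.6418,-.0998])+a*(l-.0475);print(proj(m,(*c,z)))
E
```

```text
[ 0.63954956 -0.11365638  0.05089625] [ 0.12295959 -0.44620844  0.08366209] 0.08569545459469356
d 0.03341322199590819
[254.45245525 374.00280744]
[253.13808671 138.24145941]
```

View pics/w12.png

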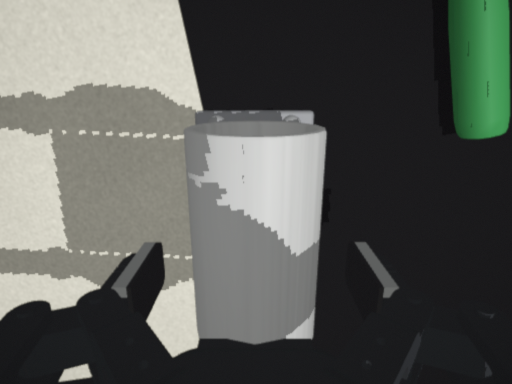

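Emit:
{"op": "servo_tool", "data": {"moves": [[[0, 0, 0, 0, 0], [0.5, 0, 0, 0, 0], [1, 0, 0, 0, 0], [1, 0, 0, 0, 0], [1, 0, 0, 0, 0]]], "force": 25}}

```text
time: 18.88
position: [0.6394, -0.1158, 0.0516]
tool_rot: [2.414, 2.01, 0.0]
ft_force: [-0.9, -0.5, 1.6]
width: 0.054
```

Emit:
{"op": "servo_tool", "data": {"moves": [[[1, 0, 0, -1, 0], [1, 0, 0, -3, 0], [1, 0, 0, -3, 0], [1, 0, 0, -2.2, 0], [1, 0, 0, 0, 0]]]}}

```text
time: 19.3
position: [0.6416, -0.1163, 0.1509]
tool_rot: [2.408, 2.005, 0.01]
ft_force: [-0.5, 0.2, -0.0]
width: 0.0543
```

```bash
python3 - <<'E'
from h import *
from station import vision,sensors
s=sensors.sense();print(s['position'],s['ft_force'],s['width'],s['wrist_torque'])
m=vision.camera_model('wrist');f=vision.grab_frame('wrist');cv2.imwrite('pics/w13.png',f)
f=vision.grab_frame('scene')[130:250,150:330];cv2.imwrite('pics/s13.png',cv2.resize(f,None,fx=4,fy=4,interpolation=cv2.INTER_CUBIC))
a=np.array([np.cos(1.394),np.sin(1.394)])
t=np.array([.642,.130])+.032*a; print(t); q=plan((*t,.145),1.394)
E
```

```text
[ 0.64162534 -0.11628782  0.15087622] [-0.45704646  0.20441738 -0.01915683] 0.054328511902791 [-0.02046838 -0.03643532 -0.02557763]
[0.64762806 0.16150119]
yaw now 1.389 dyaw 0.005 rows 8 end [0.6476 0.1615 0.145 ]
[[3.43, -0.53, -0.01, np.float64(-0.001)], [3.43, -0.53, -0.0, np.float64(-0.001)], [3.42, -0.53, -0.01, np.float64(-0.001)], [3.43, -0.52, -0.01, np.float64(-0.001)], [3.43, -0.52, -0.01, np.float64(-0.001)]]
[[3.43, -0.51, -0.0, np.float64(-0.001)], [3.43, -0.51, -0.01, np.float64(-0.001)], [3.43, -0.51, -0.01, np.float64(-0.001)]]
```

View pics/w13.png

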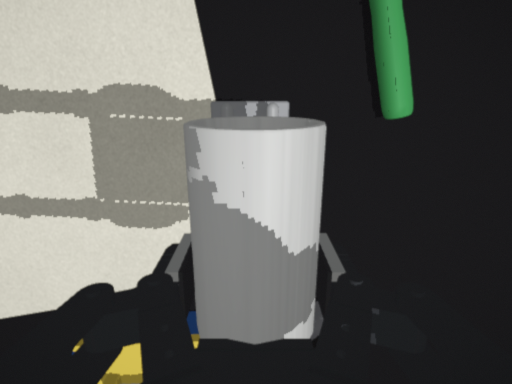

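View pics/s13.png

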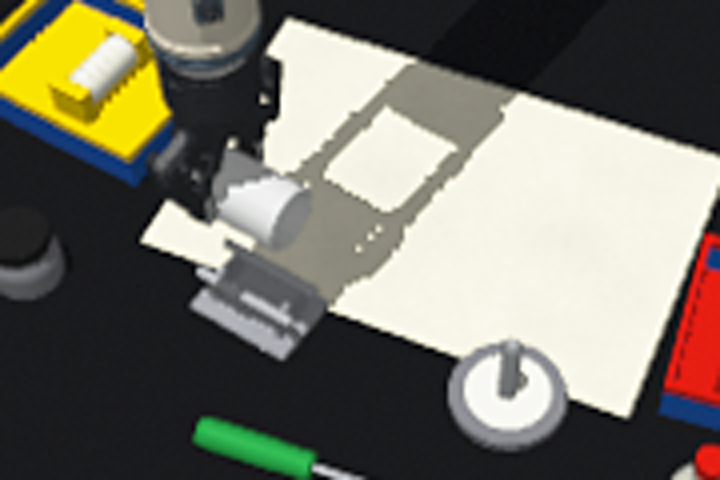

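Emit:
{"op": "servo_tool", "data": {"moves": [[[1, 2.5, -0.5, 0, 0], [1, 3.5, -0.5, 0, 0], [1, 3.5, -0.5, 0, 0], [1, 3.5, -0.5, 0, 0], [1, 3.5, -0.5, 0, 0]]]}}

```text
time: 19.82
position: [0.6433, 0.0525, 0.1402]
tool_rot: [-2.413, -2.008, 0.006]
ft_force: [1.1, 0.7, -2.0]
width: 0.0542
```

Emit:
{"op": "servo_tool", "data": {"moves": [[[1, 3.5, -0.5, 0, 0], [1, 3.4, -0.5, 0, 0], [1, 2.5, -0.5, 0, 0], [1, 1.3, 0, 0, 0], [1, 0, 0, 0, 0]]]}}

```text
time: 20.23
position: [0.6482, 0.1618, 0.1405]
tool_rot: [-2.409, -2.013, 0.005]
ft_force: [1.9, -0.1, -2.2]
width: 0.0541
```

Emit:
{"op": "servo_tool", "data": {"moves": [[[1, 0, 0, 0, 0], [1, 0, 0, 0, 0]]]}}

```text
time: 20.4
position: [0.6491, 0.1575, 0.1421]
tool_rot: [-2.415, -2.009, 0.003]
ft_force: [-0.8, 0.1, -1.3]
width: 0.0542
```

```bash
python3 - <<'E'
from h import *
from station import vision,sensors
s=sensors.sense();print(s['position'],s['ft_force'],s['width'],s['wrist_torque'])
f=vision.grab_frame('scene')[120:270,220:370];cv2.imwrite('pics/s14.png',cv2.resize(f,None,fx=4,fy=4,interpolation=cv2.INTER_CUBIC))
q=plan((.647,.1595,.118),1.394)
E
```

```text
[0.64911055 0.157537   0.14211664] [-0.8318054   0.11874803 -1.28650425] 0.05419595027287911 [0.04530207 0.0535242  0.00344371]
yaw now 1.387 dyaw 0.007 rows 1 end [0.647  0.1595 0.118 ]
[[0.18, -0.26, 2.45, np.float64(-0.007)]]
```

View pics/s14.png

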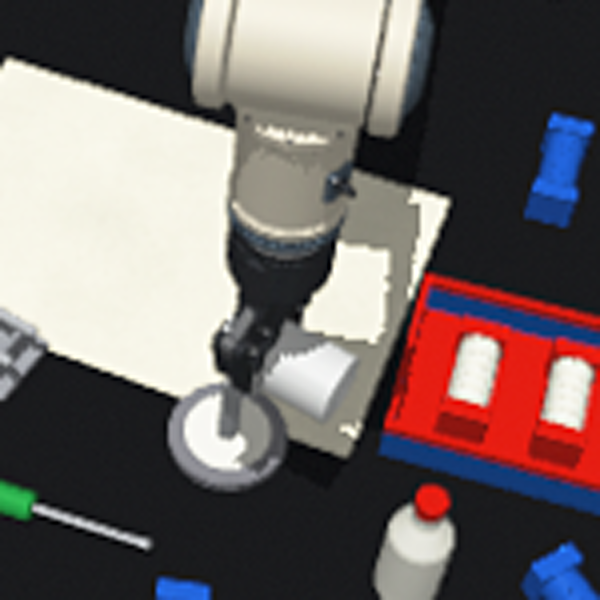

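Emit:
{"op": "servo_tool", "data": {"moves": [[[1, 0.2, -0.25, 1.5, 0], [1, 0, 0, 1.5, 0], [1, 0, 0, 0.8, 0], [1, 0, 0, 0.2, 0], [1, 0, 0, 0, 0]]]}}

```text
time: 20.87
position: [0.6468, 0.1604, 0.1023]
tool_rot: [-2.415, -2.008, 0.003]
ft_force: [-0.5, -0.8, -1.6]
width: 0.0541
```

Emit:
{"op": "servo_tool", "data": {"moves": [[[1, 0.1, 0, 0.4, 0], [1, 0.2, 0, 0.3, 0], [1, 0, 0, 0, 0]]]}}

```text
time: 21.12
position: [0.6485, 0.1644, 0.0974]
tool_rot: [2.413, 2.009, 0.003]
ft_force: [0.7, -0.8, 0.9]
width: 0.0544
```

```bash
python3 - <<'E'
from h import *
from station import vision,sensors
s=sensors.sense();print(s['position'],s['ft_force'],s['width'],s['wrist_torque'])
f=vision.grab_frame('scene')[170:250,260:340];cv2.imwrite('pics/s15.png',cv2.resize(f,None,fx=6,fy=6,interpolation=cv2.INTER_CUBIC))
cv2.imwrite('pics/w15.png',vision.grab_frame('wrist'))
E
```

```text
[0.64851879 0.16438036 0.09741091] [ 0.72531297 -0.79077662  0.93063279] 0.05439470059617076 [-0.32764753 -0.08865621 -0.02152831]
```

View pics/s15.png

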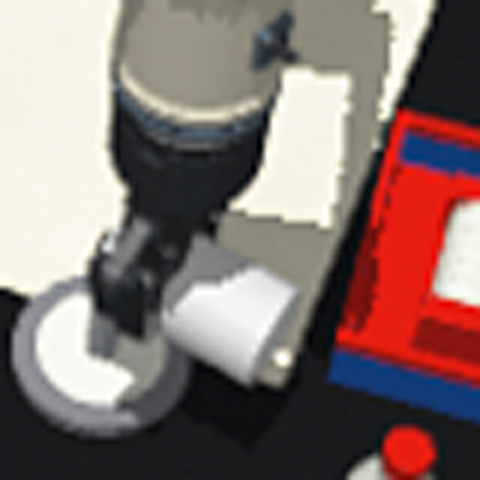

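View pics/w15.png

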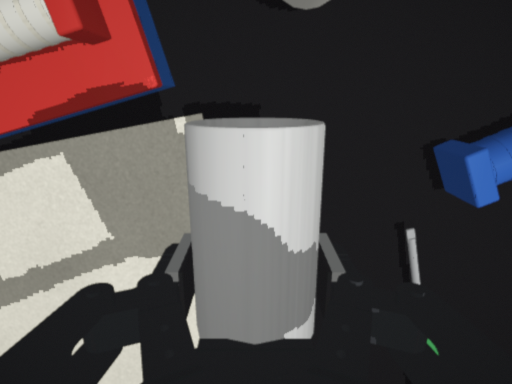

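Emit:
{"op": "servo_tool", "data": {"moves": [[[1, 0.15, 0, 0.3, 0], [1, 0.15, 0, 0.3, 0], [1, 0.15, 0, 0.3, 0], [1, 0.15, 0, 0.3, 0], [1, 0, 0, 0, 0]]]}}

```text
time: 21.63
position: [0.6501, 0.1716, 0.0863]
tool_rot: [2.412, 2.01, 0.007]
ft_force: [2.7, 1.7, 5.2]
width: 0.0545
```

```bash
cat > look.py <<'E'
from h import *
import sys
from station import vision,sensors
n=sys.argv[1]
s=sensors.sense();print(s['time'],s['position'].round(4),s['ft_force'].round(1),s['width'].round(4) if hasattr(s['width'],'round') else s['width'],s['wrist_torque'].round(2))
f=vision.grab_frame('scene')[170:250,260:340]
a=cv2.resize(f,None,fx=4.8,fy=4.8,interpolation=cv2.INTER_CUBIC)
w=vision.grab_frame('wrist')[:,56:456]
cv2.imwrite(f'pics/{n}.png',np.hstack([a,w]))
E
python3 look.py b1
```

```text
21.6333 [0.6501 0.1716 0.0863] [2.7 1.7 5.2] 0.054539718246243256 [ 0.08 -0.39  0.02]
```

View pics/b1.png

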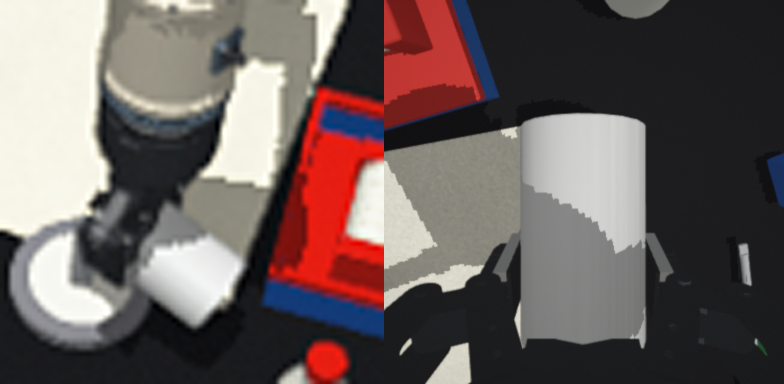

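The bowl is pivoting by about 20° at only about 5 N. I'll keep going.

Emit:
{"op": "servo_tool", "data": {"moves": [[[1, 0.15, 0, 0.3, 0], [1, 0.15, 0, 0.3, 0], [1, 0.15, 0, 0.3, 0], [1, 0.15, 0, 0.3, 0], [1, 0, 0, 0, 0]]]}}

```text
time: 22.15
position: [0.6507, 0.1774, 0.0735]
tool_rot: [2.413, 2.011, 0.005]
ft_force: [1.7, 3.9, 1.5]
width: 0.0538
```

```bash
python3 look.py b2
```

```text
22.15 [0.6507 0.1774 0.0735] [1.7 3.9 1.5] 0.053807049195223 [ 0.47 -0.35  0.09]
```

View pics/b2.png

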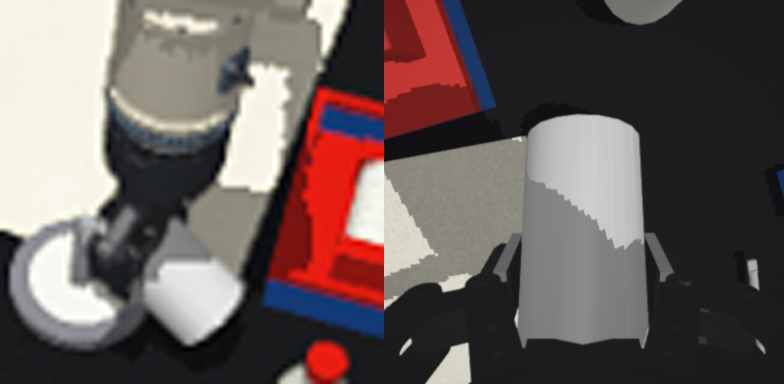

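Emit:
{"op": "servo_tool", "data": {"moves": [[[1, 0.1, 0, 0.25, 0], [1, 0.05, 0, 0.25, 0], [1, 0.05, 0, 0.2, 0], [1, 0, 0, 0, 0]]]}}

```text
time: 22.58
position: [0.6509, 0.1798, 0.0669]
tool_rot: [2.413, 2.012, 0.006]
ft_force: [1.7, 4.4, 6.2]
width: 0.054
```

```bash
python3 look.py b3
```

```text
22.5833 [0.6509 0.1798 0.0669] [1.7 4.4 6.2] 0.05399824043742323 [ 0.5  -0.26  0.11]
```

View pics/b3.png

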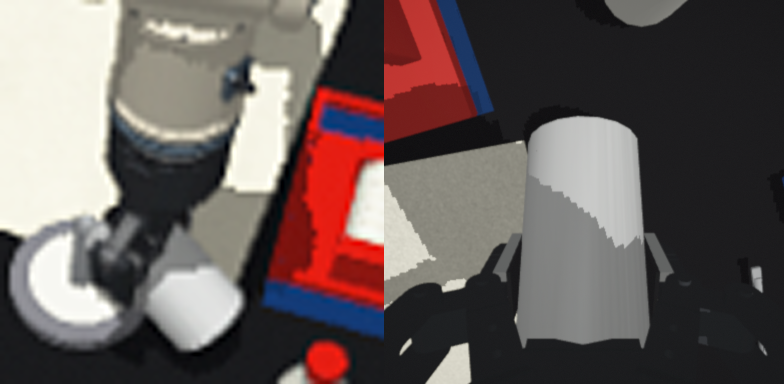

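```bash
cat > tilt.py <<'E'
from h import *
import sys
from station import vision,sensors
from scipy.optimize import least_squares
# tilt fit in the tool frame; camera in tool fixed
Rct=np.array([[0,-.955,-.295],[1,0,0],[0,-.295,.955]]); c=np.array([.0757,-.0005,-.1426])
f=192/np.tan(np.radians(63.27149)/2)
def pj(p):
    q=(np.asarray(p)-c)@Rct; return np.c_[254.7+f*q[:,0]/q[:,2],186.9+f*q[:,1]/q[:,2]]
t=np.linspace(0,2*np.pi,73)
def hull(th,zo,d,yo):
    ax=np.array([np.cos(th),0,np.sin(th)]); n=np.array([-np.sin(th),0,np.cos(th)]);y=np.array([0,1,0]);G=np.array([0,yo,zo])
    P=[G+ax*l+.028*(np.outer(np.cos(t),y)+np.outer(np.sin(t),n)) for l in(-d,.095-d)]
    return cv2.convexHull(pj(np.vstack(P)).astype(np.float32))
def fit(pts,dfix=None):
    def r(v):
        h=hull(v[0],v[1],v[2],v[3]); return [cv2.pointPolygonTest(h,(float(a),float(b)),True) for a,b in pts]+[ (v[2]-.030)*200]
    best=None
    for t0 in (.3,.7,1.1,1.4):
        q=least_squares(r,(t0,-.016,.030,0),diff_step=1e-4)
        if best is None or q.cost<best.cost: best=q
    print('theta deg %.1f zoff %.4f d %.4f yo %.4f cost %.2f'%(np.degrees(best.x[0]),*best.x[1:],best.cost))
    return best.x
E
python3 - <<'E'
from tilt import *
# check level picture w13
fit([(185,125),(325,125),(197,330),(317,330)])
fit([(200,135),(309,135),(190,330),(321,330),(255,116),(215,121),(295,121),(195,240),(315,240)])
f=cv2.imread('pics/b3.png')[90:360,384:]
cv2.imwrite('pics/b3c.png',cv2.resize(f[:,90:310],None,fx=2.2,fy=2.2,interpolation=cv2.INTER_CUBIC))
E
```

```text
theta deg 4.4 zoff -0.0180 d 0.0296 yo 0.0000 cost 2.40
theta deg 32.9 zoff -0.0148 d 0.0347 yo -0.0003 cost 2.73
```

View pics/b3c.png

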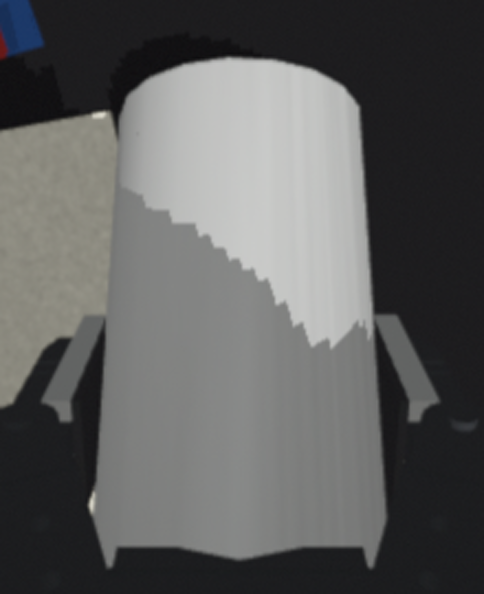

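The tilt is about 33°, and the closed end has now slipped off the peg tip, so this contact is used up. Next I lift, put the tilted mouth over the peg and use the peg inside the mouth as the lever.

Emit:
{"op": "servo_tool", "data": {"moves": [[[1, 0.3, 0, -1.5, 0], [1, 0.3, 0, -2, 0], [1, 0, 0, -2.5, 0], [1, 0, 0, -1.5, 0], [1, 0, 0, 0, 0]]]}}

```text
time: 23.1
position: [0.6523, 0.1844, 0.1442]
tool_rot: [2.412, 2.009, 0.007]
ft_force: [0.7, 0.3, -0.7]
width: 0.054
```

```bash
python3 look.py b4; python3 - <<'E'
from h import *
q=plan((.633,.081,.14),1.394)
E
```

```text
23.1 [0.6523 0.1844 0.1442] [ 0.7  0.3 -0.7] 0.05395621059099638 [ 0.01 -0.04  0.02]
yaw now 1.389 dyaw 0.005 rows 3 end [0.633 0.081 0.14 ]
[[-3.49, 0.03, -0.02, np.float64(-0.002)], [-3.48, 0.02, -0.01, np.float64(-0.002)], [-3.49, 0.02, -0.02, np.float64(-0.002)]]
```

View pics/b4.png

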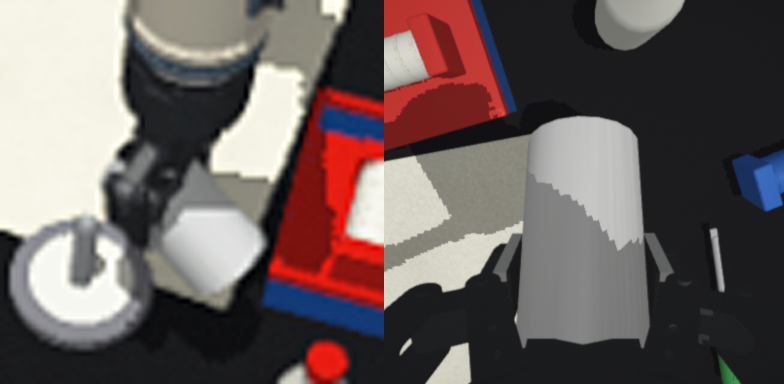

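Emit:
{"op": "servo_tool", "data": {"moves": [[[1, -2, 0, 0, 0], [1, -3, 0, 0, 0], [1, -3, 0, 0, 0], [1, -2.4, 0, 0, 0], [1, 0, 0, 0, 0]]]}}

```text
time: 23.62
position: [0.6308, 0.0772, 0.1371]
tool_rot: [-2.418, -2.004, 0.009]
ft_force: [-0.3, -0.6, -1.5]
width: 0.054
```

Emit:
{"op": "servo_tool", "data": {"moves": [[[1, 0, 0, 0, 0], [1, 0, 0, 0, 0]]]}}

```text
time: 23.78
position: [0.6317, 0.0821, 0.1382]
tool_rot: [-2.413, -2.009, 0.003]
ft_force: [-0.6, -0.3, -1.5]
width: 0.0537
```

```bash
sed -i 's/170:250,260:340/160:260,230:330/;s/4.8/3.84/g' look.py; python3 look.py b5; python3 - <<'E'
from h import *
q=plan((.633,.081,.095),1.394)
E
```

```text
23.7833 [0.6317 0.0821 0.1382] [-0.6 -0.3 -1.5] 0.05373528930423443 [ 0.04 -0.   -0.  ]
yaw now 1.390 dyaw 0.004 rows 2 end [0.633 0.081 0.095]
[[-0.08, 0.06, 2.2, np.float64(-0.002)], [-0.09, 0.07, 2.2, np.float64(-0.002)]]
```

View pics/b5.png

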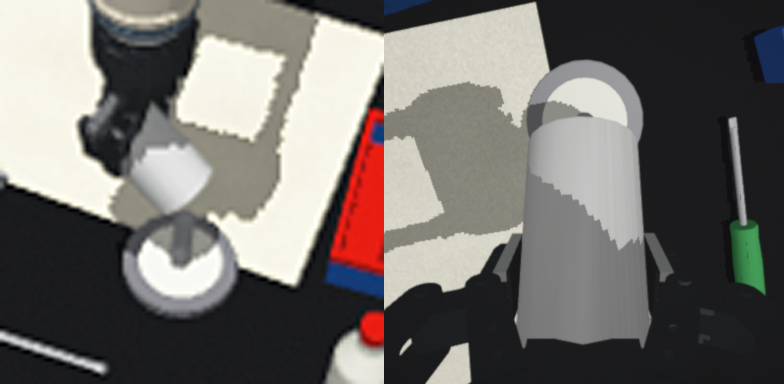

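Emit:
{"op": "servo_tool", "data": {"moves": [[[1, -0.05, 0.1, 1, 0], [1, -0.05, 0, 1, 0], [1, 0, 0, 1, 0], [1, 0, 0, 0.8, 0], [1, 0, 0, 0, 0]]]}}

```text
time: 24.3
position: [0.6317, 0.0808, 0.0984]
tool_rot: [-2.411, -2.009, 0.007]
ft_force: [-1.3, -0.2, -2.0]
width: 0.0539
```

```bash
 python3 look.py b6
```

```text
24.3 [0.6317 0.0808 0.0984] [-1.3 -0.2 -2. ] 0.05388598441654278 [ 0.01  0.   -0.02]
```

View pics/b6.png

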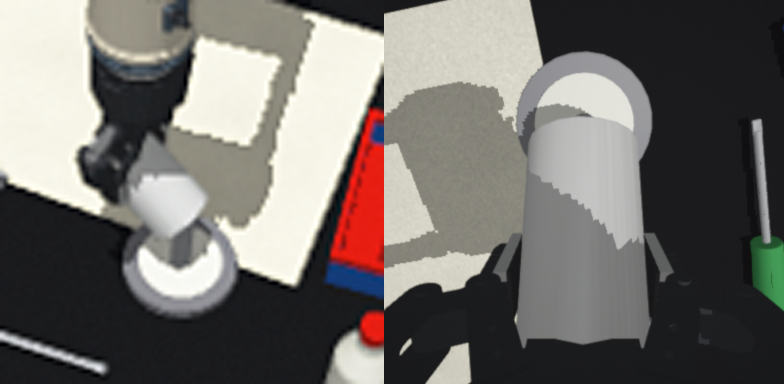

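Emit:
{"op": "servo_tool", "data": {"moves": [[[1, 0.5, 0, 0, 0], [1, 0.5, 0, 0, 0], [1, 0.5, 0, 0, 0], [1, 0.5, 0, 0, 0], [1, 0, 0, 0, 0]]]}}

```text
time: 24.82
position: [0.6374, 0.0999, 0.1036]
tool_rot: [2.412, 2.008, -0.001]
ft_force: [-0.8, -5.2, 0.5]
width: 0.0541
```

```bash
 python3 look.py b7
```

```text
24.8167 [0.6374 0.0999 0.1036] [-0.8 -5.2  0.5] 0.05410200783802442 [-0.94  0.15 -0.01]
```

View pics/b7.png

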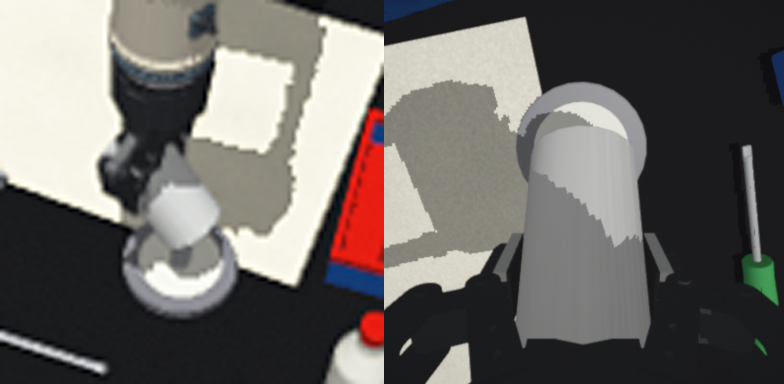

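It's rotating as planned, with a 5 N reaction. I'll continue.

Emit:
{"op": "servo_tool", "data": {"moves": [[[1, 0.5, 0, 0, 0], [1, 0.5, 0, 0, 0], [1, 0.5, 0, 0, 0], [1, 0.5, 0, 0, 0], [1, 0, 0, 0, 0]]]}}

```text
time: 25.33
position: [0.6407, 0.1201, 0.1029]
tool_rot: [2.413, 2.01, -0.0]
ft_force: [-0.8, -3.8, 0.7]
width: 0.0544
```

```bash
 python3 look.py b8
```

```text
25.3333 [0.6407 0.1201 0.1029] [-0.8 -3.8  0.7] 0.054431073441018885 [-0.77  0.25  0.02]
```

View pics/b8.png

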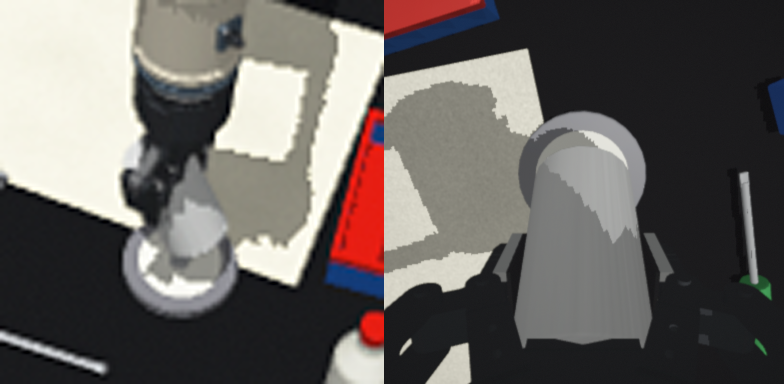

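Emit:
{"op": "servo_tool", "data": {"moves": [[[1, 0.5, 0, 0, 0], [1, 0.5, 0, 0, 0], [1, 0.5, 0, 0, 0], [1, 0.5, 0, 0, 0], [1, 0, 0, 0, 0]]]}}

```text
time: 25.85
position: [0.6441, 0.1393, 0.1022]
tool_rot: [2.414, 2.009, -0.002]
ft_force: [-1.1, -4.8, 1.5]
width: 0.0542
```

```bash
 python3 look.py b9
```

```text
25.85 [0.6441 0.1393 0.1022] [-1.1 -4.8  1.5] 0.05417119281380907 [-1.07  0.31  0.03]
```

View pics/b9.png

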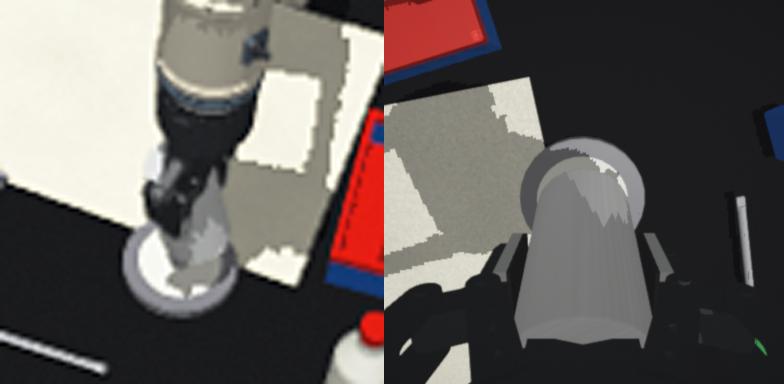

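Emit:
{"op": "servo_tool", "data": {"moves": [[[1, 0.4, 0, 0, 0], [1, 0.4, 0, 0, 0], [1, 0.4, 0, 0, 0], [1, 0, 0, 0, 0]]]}}

```text
time: 26.28
position: [0.6459, 0.151, 0.1012]
tool_rot: [-2.415, -2.01, 0.003]
ft_force: [-1.2, -5.5, -1.9]
width: 0.0543
```

```bash
 python3 look.py b10; python3 - <<'E'
import cv2
f=cv2.imread('pics/b10.png')[140:384,490:680]
cv2.imwrite('pics/b10c.png',cv2.resize(f,None,fx=2.45,fy=2.45,interpolation=cv2.INTER_CUBIC))
E
```

```text
26.2833 [0.6459 0.151  0.1012] [-1.2 -5.5 -1.9] 0.0542948953404978 [-1.04  0.21  0.02]
```

View pics/b10.png

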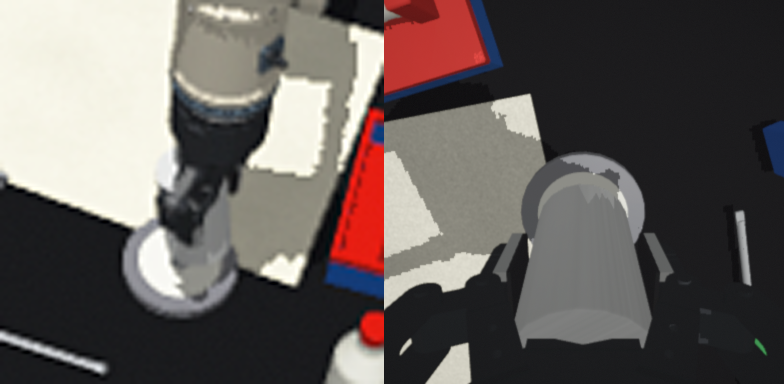

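View pics/b10c.png

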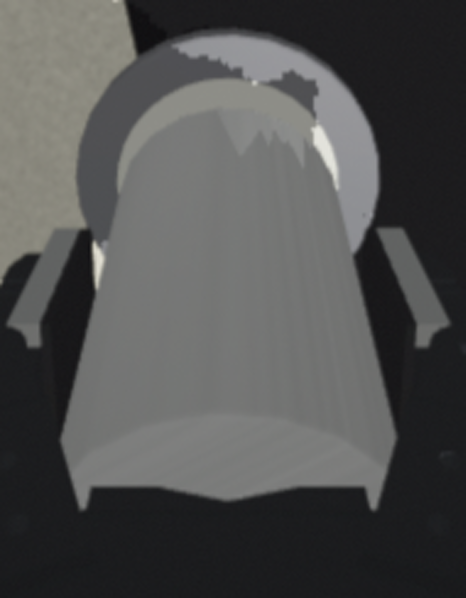

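```bash
cat > t2.py <<'E'
from tilt import *
def full(u,v,k=2.45,x0=490,y0=140): return (x0-328+u/k,y0+v/k)
def fit2(pts,apexC,apexM):
    def r(v):
        th,zo,d,yo=v;h=hull(*v);o=[cv2.pointPolygonTest(h,p,True) for p in pts]
        ax=np.array([np.cos(th),0,np.sin(th)]);n=np.array([-np.sin(th),0,np.cos(th)]);G=np.array([0,yo,zo])
        a=pj(np.array([G-d*ax-.028*n,G+(.095-d)*ax-.028*n]))
        return o+[a[0,1]-apexC[1],a[1,1]-apexM[1]]
    best=None
    for t0 in (.7,1.1,1.4):
        q=least_squares(r,(t0,-.016,.033,0),diff_step=1e-4)
        if best is None or q.cost<best.cost: best=q
    print('theta %.1f zoff %.4f d %.4f yo %.4f cost %.2f'%(np.degrees(best.x[0]),*best.x[1:],best.cost)); return best.x
if __name__=='__main__':
    P=[full(*p) for p in [(62,440),(396,440),(122,190),(337,190),(90,320),(369,320),(160,130),(300,130)]]
    fit2(P,full(230,413),full(228,107))
E
python3 t2.py
```

```text
theta 81.1 zoff 0.0767 d 0.1309 yo -0.0001 cost 0.42
```

The fit gives about 81°, so another small push will bring it close to vertical.

Emit:
{"op": "servo_tool", "data": {"moves": [[[1, 0.3, 0, 0, 0], [1, 0.3, 0, 0, 0], [1, 0.3, 0, 0, 0], [1, 0, 0, 0, 0], [1, 0, 0, 0, 0]]]}}

```text
time: 26.8
position: [0.6471, 0.1592, 0.1004]
tool_rot: [-2.414, -2.009, 0.006]
ft_force: [-2.4, -5.6, -6.3]
width: 0.0539
```

```bash
 python3 look.py b11; python3 - <<'E'
import cv2
f=cv2.imread('pics/b11.png')[140:384,490:680]
cv2.imwrite('pics/b11c.png',cv2.resize(f,None,fx=2.45,fy=2.45,interpolation=cv2.INTER_CUBIC))
E
```

```text
26.8 [0.6471 0.1592 0.1004] [-2.4 -5.6 -6.3] 0.053945702535934024 [-1.19  0.22  0.02]
```

View pics/b11c.png

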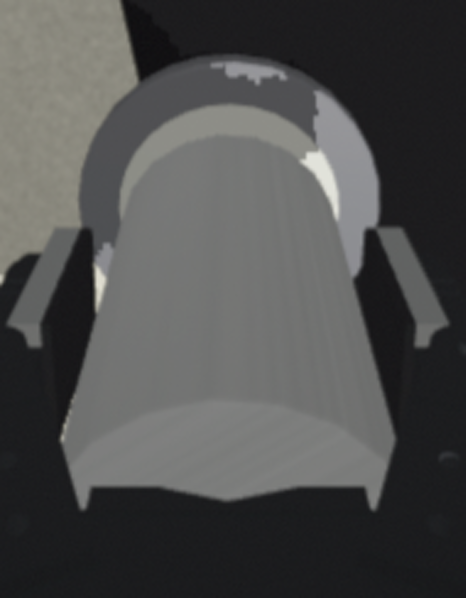

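```bash
python3 - <<'E'
from t2 import *
P=[full(*p) for p in [(62,440),(395,440),(126,210),(337,210),(92,320),(367,320),(165,153),(298,153)]]
fit2(P,full(230,400),full(228,135))
from h import plan
a=np.array([np.cos(1.394),np.sin(1.394)])
plan((.642,.130,.10),1.394)
E
```

```text
theta 86.5 zoff 0.2509 d 0.3063 yo 0.0000 cost 3.32
yaw now 1.388 dyaw 0.006 rows 1 end [0.642 0.13  0.1  ]
[[-2.96, 0.03, 0.04, np.float64(-0.006)]]
```

The bowl is at about 86.5°. Next I centre it over the peg and lower it slowly.

Emit:
{"op": "servo_tool", "data": {"moves": [[[1, -0.8, 0, 0, 0], [1, -1, 0, 0, 0], [1, -0.8, 0, 0, 0], [1, -0.5, 0, 0, 0], [1, 0, 0, 0, 0]]]}}

```text
time: 27.32
position: [0.6423, 0.1292, 0.1027]
tool_rot: [-2.415, -2.009, -0.002]
ft_force: [-0.0, 0.0, -2.1]
width: 0.0539
```

Emit:
{"op": "servo_tool", "data": {"moves": [[[1, 0, 0, 0, 0], [1, 0, 0, 0.8, 0], [1, 0, 0, 1, 0], [1, 0, 0, 1, 0], [1, 0, 0, 0, 0]]]}}

```text
time: 27.73
position: [0.6418, 0.1317, 0.0711]
tool_rot: [-2.41, -2.01, -0.0]
ft_force: [3.7, 6.3, -4.7]
width: 0.0539
```

```bash
 python3 look.py b12
```

```text
27.7333 [0.6418 0.1317 0.0711] [ 3.7  6.3 -4.7] 0.0539295565758854 [ 1.02 -0.54 -0.04]
```

View pics/b12.png

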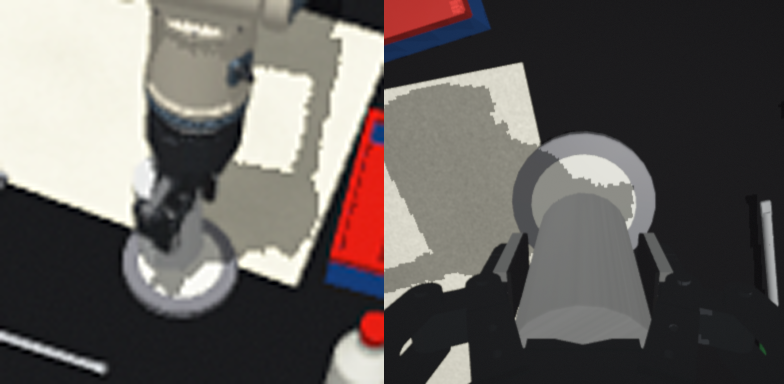

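```bash
 python3 - <<'E'
from h import *
from station import vision,sensors
m=vision.camera_model('wrist');f=vision.grab_frame('wrist')
s=sensors.sense();print(s['position'],s['ft_force'])
g=f.copy()
t=np.linspace(0,2*np.pi,60)
def circ(cx,cy,z,r,col):
    p=np.array([proj(m,(cx+r*np.cos(a),cy+r*np.sin(a),z)) for a in t]);cv2.polylines(g,[np.round(p*16).astype(np.int32)],True,col,1,cv2.LINE_AA,4)
circ(.642,.130,.012,.05,(0,0,255)); 
# expected vertical bowl at TCP
x,y,z=s['position']; 
circ(x,y,z+.055,.028,(0,255,0));circ(x,y,z+.055-.095,.028,(0,255,255))
cv2.imwrite('pics/b13.png',cv2.resize(g[110:384,130:380],None,fx=2.15,fy=2.15,interpolation=cv2.INTER_CUBIC))
E
```

```text
[0.64172217 0.13167904 0.07159631] [ 2.49970318  6.29133203 -4.71230103]
```

View pics/b13.png

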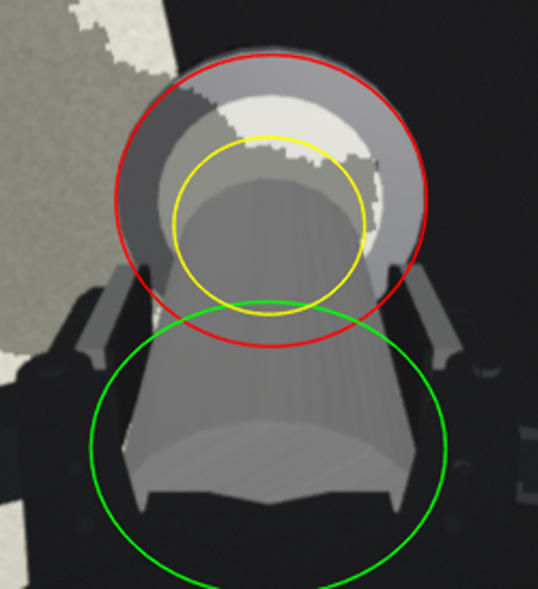

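The overlay shows the bowl's axis sits about 15 mm behind the TCP: the pads gripped above its axis, so the pivot offset it. The front wall is therefore bearing on the peg. I'll shift the TCP forward to centre the bowl.

Emit:
{"op": "servo_tool", "data": {"moves": [[[1, 0.4, 0, 0, 0], [1, 0.5, 0, 0, 0], [1, 0.5, 0, 0, 0], [1, 0, 0, 0, 0], [1, 0, 0, 0, 0]]]}}

```text
time: 28.3
position: [0.6449, 0.1439, 0.074]
tool_rot: [2.413, 2.011, -0.001]
ft_force: [0.4, -0.8, -1.6]
width: 0.0541
```

```bash
 python3 look.py b14; cat > ov.py <<'E'
from h import *
import sys
from t2 import *
from station import vision,sensors
E
python3 - <<'E'
import cv2
f=cv2.imread('pics/b14.png')[140:384,490:680]
cv2.imwrite('pics/b14c.png',cv2.resize(f,None,fx=2.45,fy=2.45,interpolation=cv2.INTER_CUBIC))
E
```

```text
28.3 [0.6449 0.1439 0.074 ] [ 0.4 -0.8 -1.6] 0.054060800761332684 [-0.04  0.02  0.02]
```

View pics/b14c.png

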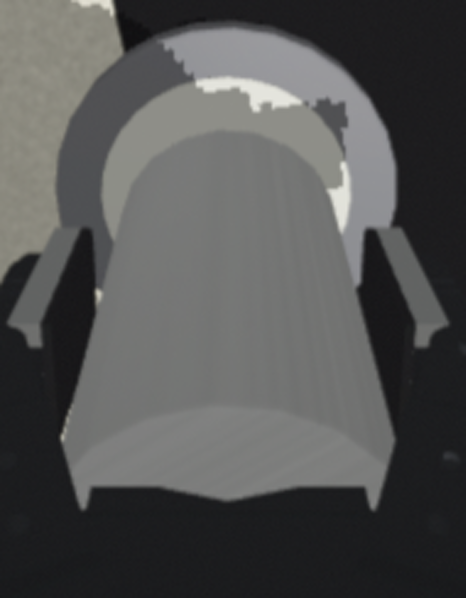

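View pics/b14.png

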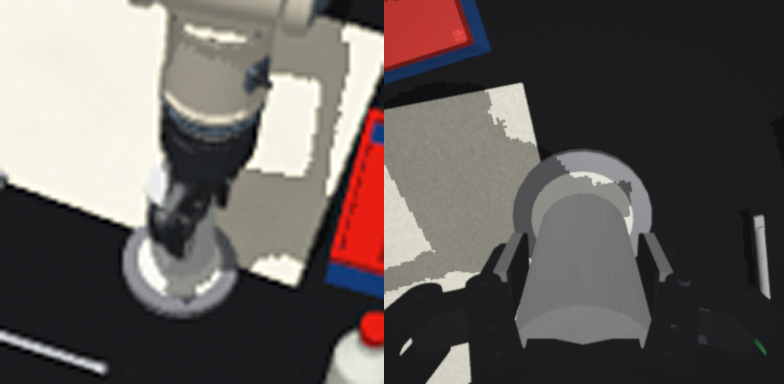

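```bash
python3 - <<'E'
from t2 import *
P=[full(*p) for p in [(126,200),(333,200),(95,310),(362,310),(165,150),(295,150)]]
for Q in (P,P+[full(62,440),full(395,440)]):
    th,zo,d,yo=fit2(Q,full(230,406),full(228,130))
    C=np.array([-d*np.cos(th),zo-d*np.sin(th)]);M=C+.095*np.array([np.cos(th),np.sin(th)])
    print('closed centre x,z',C,'mouth',M)
from h import *
a=np.array([np.cos(1.389),np.sin(1.389)])
print('TCP ahead of peg',(np.array([.6449,.1439])-[.642,.130])@a,(np.array([.6449,.1439])-[.642,.130])@[a[1],-a[0]])
E
```

```text
theta 85.8 zoff 0.2007 d 0.2570 yo -0.0001 cost 0.26
closed centre x,z [-0.01863399 -0.0556738 ] mouth [-0.01174709  0.03907624]
theta 85.5 zoff 0.1924 d 0.2477 yo -0.0002 cost 0.64
closed centre x,z [-0.0194698  -0.05444271] mouth [-0.01200123  0.04026326]
TCP ahead of peg 0.014195245195593962 0.00033913690003673966
```

Fit: 85.6°, mouth centre about 2 mm from the peg axis, rim about 22 mm above the base. I'll lower gently.

Emit:
{"op": "servo_tool", "data": {"moves": [[[1, 0, 0, 0.5, 0], [1, 0, 0, 0.7, 0], [1, 0, 0, 0.5, 0], [1, 0, 0, 0.2, 0], [1, 0, 0, 0, 0]]]}}

```text
time: 28.82
position: [0.6445, 0.1437, 0.0549]
tool_rot: [-2.414, -2.01, 0.001]
ft_force: [-1.4, -0.5, 0.2]
width: 0.0539
```

Emit:
{"op": "servo_tool", "data": {"moves": [[[1, 0, 0, 0.2, 0], [1, 0, 0, 0, 0], [1, 0, 0, 0.2, 0], [1, 0, 0, 0, 0]]]}}

```text
time: 29.15
position: [0.645, 0.1445, 0.0543]
tool_rot: [-2.414, -2.011, -0.003]
ft_force: [-6.2, 2.3, 13.3]
width: 0.0541
```

```bash
 python3 look.py b15;python3 - <<'E'
import cv2
f=cv2.imread('pics/b15.png')[140:384,490:680]
cv2.imwrite('pics/b15c.png',cv2.resize(f,None,fx=2.45,fy=2.45,interpolation=cv2.INTER_CUBIC))
E
```

```text
29.15 [0.645  0.1445 0.0543] [-6.2  2.3 13.3] 0.05406522229802883 [-0.    1.33 -0.22]
```

View pics/b15c.png

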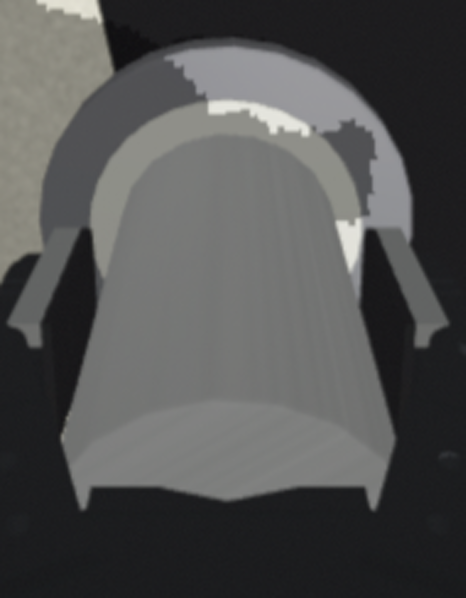

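The rim is on the base, with a 13 N reaction. I release now.

Emit:
{"op": "servo_tool", "data": {"moves": [[[0.3, 0, 0, 0, 0], [0, 0, 0, 0, 0], [-0.5, 0, 0, 0, 0], [-1, 0, 0, 0, 0], [-1, 0, 0, 0, 0]]]}}

```text
time: 29.67
position: [0.6448, 0.1435, 0.0509]
tool_rot: [2.414, 2.01, -0.001]
ft_force: [-0.9, 0.2, -0.8]
width: 0.0848
```

```bash
 python3 look.py b16
```

```text
29.6667 [0.6448 0.1435 0.0509] [-0.9  0.2 -0.8] 0.08475713170512555 [-0.04  0.05 -0.03]
```

View pics/b16.png

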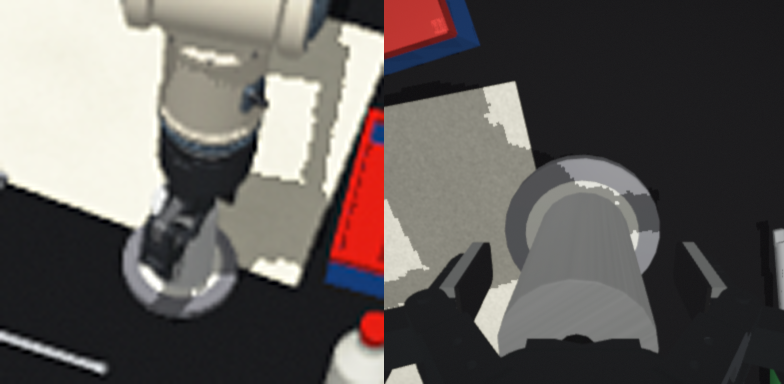

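Released, and the fingers are clear. I retreat straight up and then look.

Emit:
{"op": "servo_tool", "data": {"moves": [[[-1, 0, 0, -1, 0], [-1, 0, 0, -2.5, 0], [-1, 0, 0, -3.5, 0], [-1, 0, 0, -3.5, 0], [-1, 0, 0, -3.5, 0]]]}}

```text
time: 30.18
position: [0.6445, 0.1435, 0.1932]
tool_rot: [-2.414, -2.01, 0.0]
ft_force: [0.6, 0.1, -1.4]
width: 0.0853
```

Emit:
{"op": "servo_tool", "data": {"moves": [[[-1, -3, 0, -3, 0], [-1, -3.5, 0, -1, 0], [-1, -3.5, 0, 0, 0], [-1, -3.5, 0, 0, 0], [-1, -2, 0, 0, 0]]]}}

```text
time: 30.6
position: [0.6163, -0.0116, 0.2322]
tool_rot: [2.415, 2.006, 0.0]
ft_force: [0.0, 0.2, -0.3]
width: 0.0853
```

Emit:
{"op": "servo_tool", "data": {"moves": [[[-1, 0, 0, 0, 0], [-1, 0, 0, 0, 0], [-1, 0, 0, 0, 0]]]}}

```text
time: 30.85
position: [0.617, -0.0077, 0.2311]
tool_rot: [-2.414, -2.01, -0.001]
ft_force: [0.7, 0.3, 0.6]
width: 0.0855
```

```bash
 python3 - <<'E'
from h import *
from station import vision,sensors
s=sensors.sense();print(s['time'],s['position'],s['ft_force'])
m=vision.camera_model('wrist');f=vision.grab_frame('wrist')
sc=vision.grab_frame('scene');tp=vision.grab_frame('top')
cv2.imwrite('pics/f_w0.png',f)
t=np.linspace(0,2*np.pi,60)
def circ(z,r,col,c=(.642,.130)):
    p=np.array([proj(m,(c[0]+r*np.cos(a),c[1]+r*np.sin(a),z)) for a in t]);cv2.polylines(f,[np.round(p*16).astype(np.int32)],True,col,1,cv2.LINE_AA,4)
circ(.107,.028,(0,255,0));circ(.012,.028,(0,255,255));circ(.012,.05,(0,0,255))
cv2.imwrite('pics/f_w.png',cv2.resize(f,None,fx=1.5,fy=1.5));cv2.imwrite('pics/f_s.png',cv2.resize(sc[110:290,110:410],None,fx=2.6,fy=2.6,interpolation=cv2.INTER_CUBIC));cv2.imwrite('pics/f_t.png',cv2.resize(tp[90:280,100:410],None,fx=2.5,fy=2.5,interpolation=cv2.INTER_CUBIC))
E
```

```text
30.85 [ 0.61701581 -0.00769658  0.23111513] [0.72477328 0.31681538 0.55990116]
```

View pics/f_w.png

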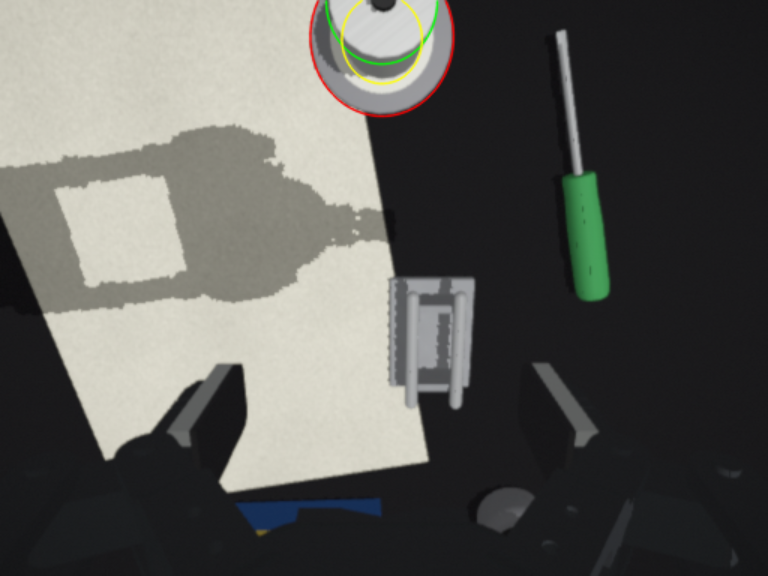

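View pics/f_s.png

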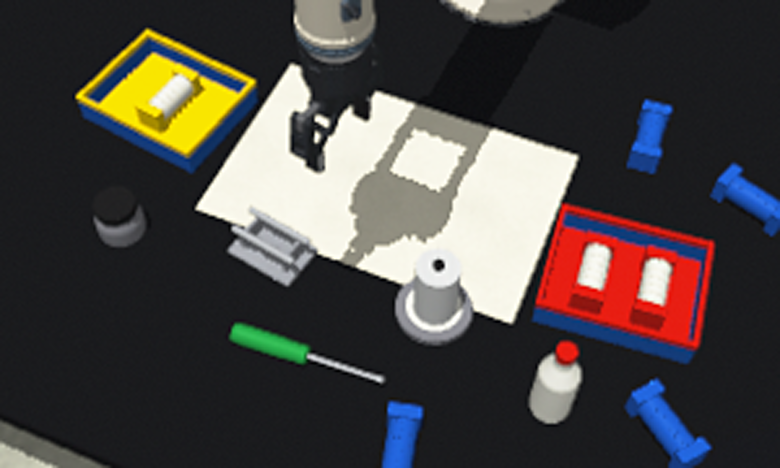

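View pics/f_t.png

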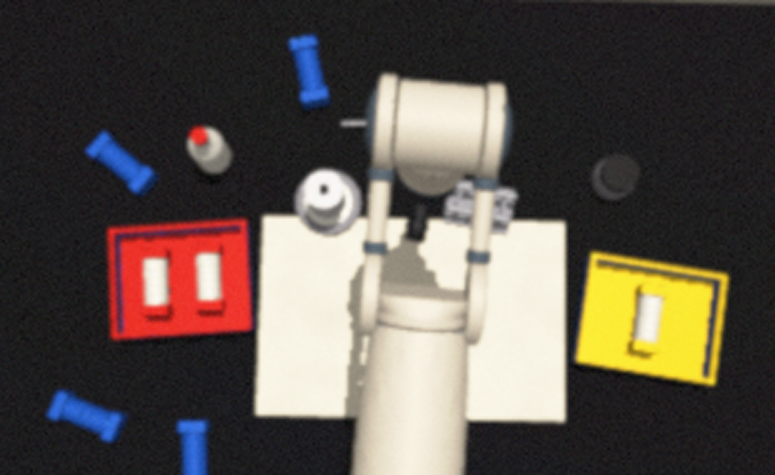

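The bowl stands upright on the stand, within a few mm of centred. All three elements lie flat in their bins, the bystanders look unmoved, and the robot is clear of everything. Handing in.

```bash
python3 -c "
from station import manip;print(manip.finish_job())"
```

```text
the job is handed in; nothing more can be done
None
```

The job is handed in at about 31 s of the 72 s allowed. `finish_job` returned no verdict.

- **Filter elements:** The yellow-capped element lies flat in the middle of the yellow bin. The two red-capped ones lie flat and side by side in the red bin. I lowered each one to the floor before letting go.
- **Bowl:** The tool only points down, and the bowl did not turn under its own weight when I gripped it near the closed end and lifted it. I regripped it nearer the middle and pivoted it in the pads against the drying peg, first pressing the closed end on the tip, then levering with the peg inside the mouth. Contact forces during the pivot were about 5–8 N. I then lowered it until the rim rested on the base, with a reaction of about 13 N, and released it.
- **Last checks:** The final wrist, scene and top pictures show the bowl standing mouth down on the base with the nut on top. An overlay for a perfectly centred bowl fits to within a few millimetres. The gripper is clear of everything. The bottle, jar and screwdriver look undisturbed, by eye only; I did not measure them.
- **Disagreements:**
  - The first wrist measurement was about 5–6 mm off because the arm was still moving. I repeated it with the arm at rest.
  - The bowl sat about 12–19 mm behind the TCP after the pivot. That pressed its wall on the peg at about 7 N until I shifted the tool.
  - Before the rim touched down, the bowl's tilt fitted as about 4° from vertical. I did not measure it again after release, but it looks upright in the last pictures.

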